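# Unload the dry-off cabinet and close the kit box

## Task

Lift every bush in the blue cabinet off its pedestal, out through its round port, and stand it upright in the green kit box. Then lay the aluminium cover plate on the box and press it firmly down so that it sits level on its ledge all round, and only then turn the black thimble clockwise until the red dog is fully home over the cover and the slip clutch has clearly let go. Do not ram the cabinet, and leave the spray can, jar and wrench where they are.

Things in the scene. Friction and masses are not known exactly. Their poses are not given: they have to be found in the camera images.
- cabinet: Blue dry-off cabinet fixed to the bench, clear front and back windows, 160 mm deep (x), 410 wide (y). Origin: centre of underside, x to its back, y to its left, z up. Roof 6 mm thick, sloping 15 degrees: outer face 118 mm high at the front edge, 139 at mid depth, 160 at the back. Three round ports 120 mm across with black edging (x = 0; y = -132, 0, 132 mm) are the only way in.
- port0 (a point): Centre of the right-hand (cabinet y = -132 mm) round port, in the roof's outer face, 139 mm above the bench. Below it stands a steel pedestal 44 mm across, its flat top 75 mm above the bench: a bush on it has its top 14 mm below this point. Open the gripper only as far as needed, so that the backs of its fingers pass the port.
- port1 (a point): Centre of the middle (cabinet y = 0) port; pedestal below as at port0. A part that falls off a pedestal inside the cabinet is hard to recover.
- port2 (a point): Centre of the left-hand (cabinet y = 132 mm) port; pedestal below as at port0.
- bush0: Yellow brass bush, a plain upright cylinder 30 mm in diameter and 50 mm tall, about 0.2 kg, with a dark bore drawn in its top. Origin at the centre of its underside, z up along its axis. At the start it stands on one of the cabinet's pedestals, within 5 mm of its middle. May be absent.
- bush1: Grey steel bush, a plain upright cylinder 30 mm in diameter and 50 mm tall, about 0.2 kg, with a dark bore drawn in its top. Origin at the centre of its underside, z up along its axis. At the start it stands on one of the cabinet's pedestals, within 5 mm of its middle. May be absent.
- bush2: Red copper bush, a plain upright cylinder 30 mm in diameter and 50 mm tall, about 0.2 kg, with a dark bore drawn in its top. Origin at the centre of its underside, z up along its axis. At the start it stands on one of the cabinet's pedestals, within 5 mm of its middle. May be absent.
- kitbox: Green open kit box fixed to the bench, 178 mm (x) by 118 (y). Origin: centre of underside, x away from the latch, z up. Cavity 150 (x) by 90 mm (y), floor 6 mm above the bench; round it a grey ledge 60 mm above the bench carries the cover, inside a rim 68 mm high, opening 168 by 108 mm. A standing bush ends 4 mm below the ledge. At the end x = -89 mm: grey latch block 46 by 50, 66 mm high.
- cover: Flat aluminium cover plate, 162 mm (x) by 102 (y), 6 thick, about 0.32 kg, with an orange grip bar on its middle: 50 mm long (x), 14 wide (y), its top 36 mm above the plate's underside. Origin: centre of underside, z up. Fits the box either way round with 3 mm play each side; seated, its underside is 60 mm above the bench, its top 2 mm below the rim. Starts on the bench.
- cover_grip (a point): point in the cover's grip bar, 29 mm above the plate's underside, on the plate's middle
- latch (a joint): Angle (rad) of the red latch dog about an upright axis at x = -117 mm, y = 0 of the kit box. It is 14 mm wide, reaches 56 mm from the axis, 70 to 76 mm above the bench. At 0 it points along the box's +y, clear of the cover; clockwise from above increases it; at its stop, 1.57, it points along +x with its tip over the seated cover. Stays where left (drag 0.03 N m).
- latch_tip (a point): top of the red latch dog, 50 mm out from its axis
- thimble (a joint): Angle (rad) the thimble has slipped on the dog's spindle, positive clockwise from above, 0 at the start. The thimble turns the dog until the dog meets its stop; then the clutch slips at a steady 0.12 N m and this value grows while the dog stays put. Turned back while held, it takes the dog back; it does not spring back.
- thimble_grip (a point): Point on the axis of the thimble, a black ribbed knob 36 mm in diameter with a white line on top, 78 to 113 mm above the bench on the latch's axis. This point is 103 mm above the bench, at the height to grip.
- spraycan: bystander: red spray can 60 mm in diameter and 120 mm tall; leave alone
- jar: bystander: amber jar 64 mm in diameter and 70 mm tall; leave alone
- wrench: bystander: steel wrench 160 mm long lying on the bench; leave alone
Mind the look-alikes: they are no part of the job. What is meant by the cover is not purple, and is the larger of those in its own colour.

How it is judged:
On the way, in this order (a step that is already met when the one before it is completed fails the run):
1. every bush stands upright on the floor of the kit box (x of bush0 in the frame of kitbox between -0.075 and 0.075 m and y of bush0 in the frame of kitbox between -0.045 and 0.045 m and z of bush0 in the frame of kitbox between 0.002 and 0.011 m and angle between each of bush0, bush1, bush2's own z axis and vertical below 0.12 rad and x of bush1 in the frame of kitbox between -0.075 and 0.075 m and y of bush1 in the frame of kitbox between -0.045 and 0.045 m and z of bush1 in the frame of kitbox between 0.002 and 0.011 m and x of bush2 in the frame of kitbox between -0.075 and 0.075 m and y of bush2 in the frame of kitbox between -0.045 and 0.045 m and z of bush2 in the frame of kitbox between 0.002 and 0.011 m), for 0.2 s.
2. the cover sits level on the ledge and is pressed down on it with more than 6 N (z of cover in the frame of kitbox between 0.0575 and 0.0625 m and angle between cover's own z axis and vertical below 0.03 rad and horizontal distance between cover and kitbox below 0.012 m and contact force between cover and kitbox above 6 N), for 0.1 s.
3. the dog is at its stop over the cover and the clutch has slipped (value of joint latch above 1.5 rad and value of joint thimble above 0.2 rad and z of cover in the frame of kitbox between 0.0575 and 0.0625 m and angle between cover's own z axis and vertical below 0.03 rad and horizontal distance between cover and kitbox below 0.012 m), for 0.2 s.
At the end, for the whole second after the job is handed in: Every bush present stands upright (within 0.12 rad) on the kit box's floor; the cover is level (within 0.03 rad) on the ledge, its underside within 2.5 mm of ledge height; the latch is past 1.5 rad and the thimble has slipped more than 0.2 rad; all at rest (all of step 1 and all of step 3 and linear speed of each of cover, bush0, bush1, bush2 below 0.02 m/s); the robot touches nothing.
It fails at once if a bystander is moved more than 30 mm (distance of any of spraycan, jar, wrench from where it was at the start of the episode above 0.03 m).
It fails at once if the robot pushes on the cabinet with more than 40 N (contact force between any of the fingers, the arm and cabinet above 40 N).
Of bush0, bush1, bush2 only 2 to 3 are there at a start; the rules pass over those that are not, and their reading is None.
At some moment in a run one of cover may be knocked a few centimetres aside while the robot is not near it.
It also fails if it takes over 210 s, if anything falls off the work surface, if the arm or the gripper's body presses on something with over 40 N, if the wrist force passes 120 N, or if a joint passes its speed limit or range.

## Robot

A 6-joint arm with a two-finger parallel gripper is mounted at the origin on the work surface. World frame = base frame: x ahead of the robot, y to its left, z up, the work surface at z = 0. Lengths are in m, angles in rad, forces in N, time in s.
With the tool pointing down it reaches from about 0.35 to 0.975 m from the base axis. Payload 4.9 kg.
Tool frame: the origin (TCP) lies midway between the tips of the shut fingers; the grasp point (between the pads) lies 19 mm behind it; z points along the fingers, y is the line along which they close (so a half turn about z gives the same grasp; the last joint's range is limited). The gripper opens to 85 mm and grips with 20 to 120 N. Pads are 22 mm wide; open, the fingers measure 114 mm over their backs; the gripper's body (76 mm by 85 mm) begins 54 mm behind the grasp point. The pads swing forward as they close: fully open they stand 13 mm farther back than shut.
Start: joints at [-1.299, 0.053, 1.613, -0, 1.476, -0.119], TCP at [0.238, -0.578, 0.231] pointing down, gripper open.
Joint ranges: [-3.01, 3.01], [-1.01, 2.22], [0.06, 2.58], [-1.02, 4.17], [0.09, 2.62], [-3.14, 3.14]. Speed limits (rad/s): [2.57, 2.57, 3.14, 3.14, 3.14, 3.14].

## Interface

Orientations are given as a unit quaternion [w, x, y, z].
In Python, from plant import manip gives the robot as it stands.
- The arm moves only by the tool carry_out, never from a script. Its argument "moves" is a list of rows, each a list of 7 numbers: the opening, from 0 (shut) to 1 (fully open), then the shift along the tool's x, y, z normalised to -1 to 1, where 1 is 0.4 m, then the turn, a rotation vector about the tool's x, y, z normalised to -1 to 1, where 1 is 0.5 rad. In form: [[grip, dx, dy, dz, rx, ry, rz], ...]. A call has 1 to 8 rows; each row is the pose to reach, as a shift and turn from the pose commanded when the call began, along the tool's axes at that moment; what a row does not reach only later rows make up. A row lasts 1/12 s, in which the tool goes at most 41.7 mm and 7.16 degrees, less where a joint would pass 70% of its speed; a pose out of reach is approached as far as the arm can. A call with a number of a shift or a turn outside -1 to 1 is refused whole. A call with a gripper value outside its range is refused whole. The fingers move at their own pace and stop on an object; the grip force is fixed at half the most. Time passes only in rows, so rows that repeat a pose let the fingers close. It gives the time, the measured TCP pose, the force and the opening at its end, in the units of the state.
- manip.state(): the state, without advancing time (a new reading comes with each control period).
- manip.grab_frame(name): name is "scene" or "top"; returns the picture (384x512x3 uint8, red, green, blue); there is no depth.
- manip.camera_info(name): a dict with "intrinsics" (3x3 intrinsics, pixels), "extrinsics" (4x4, takes a point from world to camera coordinates). Camera axes: x right, y down, z forward; pixel columns grow to the right and rows downward; lengths in m; the calibration is good to about 2 mm. A picture is of the moment at which its call begins. camera_info takes no time and is no camera call.
- manip.job_done(): hands the job in, once; it reports no verdict.
The state is a dict: "time": time; "joint_pos": joint angles; "joint_vel": joint speeds; "joint_efforts": joint torques, N m; "tool_pos": TCP position; "tool_rot": TCP orientation; "contact_force": force on the tool from outside, world axes, zero at the start; "ft_torque": the same for the moment, N m; "gripper_width": opening from 0.0 (shut) to 1.0 (fully open).
Only numpy, scipy, OpenCV 4.12 (cv2) and the standard library are available. Lean on these libraries where they do the work, as an engineer would, in place of code of your own. Each camera call takes 0.05 s, during which the arm holds its last target. There are 200 camera calls.

## Working session

There is one attempt and no reset: what is moved stays moved. The work goes in short steps, Python scripts to look and compute and a tool call to move; the robot and the scene stay as the last step left them, time stands still between calls to the robot, and variables do not carry over. Pictures are saved under pics/ and viewed, on a budget of 14 in all, crops included, one or two more only if the job needs it, and the job is handed in when it is done.

Besides the shell and the picture viewer there is one more tool, called as name([rows], argument=value, ...), one row to a line, values as JSON. carry_out: Moves the arm, as the interface text tells. Scaled input: -1 to 1 covers 0.4 m each way for a shift and 0.5 rad each way for a turn. Its arguments: {"type":"object","properties":{"moves":{"type":"array"}},"required":["moves"]}

```bash
ls; mkdir -p pics
python3 - <<'E'
from plant import manip
import cv2,numpy as np
np.set_printoptions(precision=4,suppress=True)
print(manip.state())
for n in("scene","top"):
    c=manip.camera_info(n);print(n,np.array(c["intrinsics"]),np.array(c["extrinsics"]))
    im=manip.grab_frame(n);np.save(f"pics/{n}0.npy",im)
    cv2.imwrite(f"pics/{n}0.png",cv2.resize(im[:,:,::-1],(800,600),interpolation=cv2.INTER_CUBIC))
E
```

```text
pics
{'time': 0.0, 'joint_pos': array([-1.299 ,  0.0534,  1.6143, -0.    ,  1.476 , -0.119 ]), 'joint_vel': array([ 0.0009, -0.0011,  0.0009,  0.0016,  0.0015,  0.0009]), 'joint_efforts': array([ -0.0002, -39.368 , -37.0174,  -0.0001,   0.007 ,  -0.    ]), 'tool_pos': array([ 0.2379, -0.5773,  0.23  ]), 'tool_rot': array([-0.001 ,  0.981 ,  0.1942, -0.0001]), 'contact_force': array([-0.1218,  0.4186,  0.0564]), 'ft_torque': array([-0.0388,  0.0053,  0.0781]), 'gripper_width': 0.9957169798333988}
scene [[428.7502   0.     259.9905]
 [  0.     428.7502 196.6446]
 [  0.       0.       1.    ]] [[ 0.7483  0.6632  0.0161 -0.3934]
 [ 0.5623 -0.6212 -0.5459 -0.2284]
 [-0.3521  0.4175 -0.8377  1.4493]
 [ 0.      0.      0.      1.    ]]
top [[367.8676   0.     254.6836]
 [  0.     367.8676 192.3019]
 [  0.       0.       1.    ]] [[-0.0068 -1.     -0.0014 -0.0043]
 [-0.9987  0.0069 -0.0501  0.5263]
 [ 0.0501  0.0011 -0.9987  1.1177]
 [ 0.      0.      0.      1.    ]]
```

View pics/top0.png

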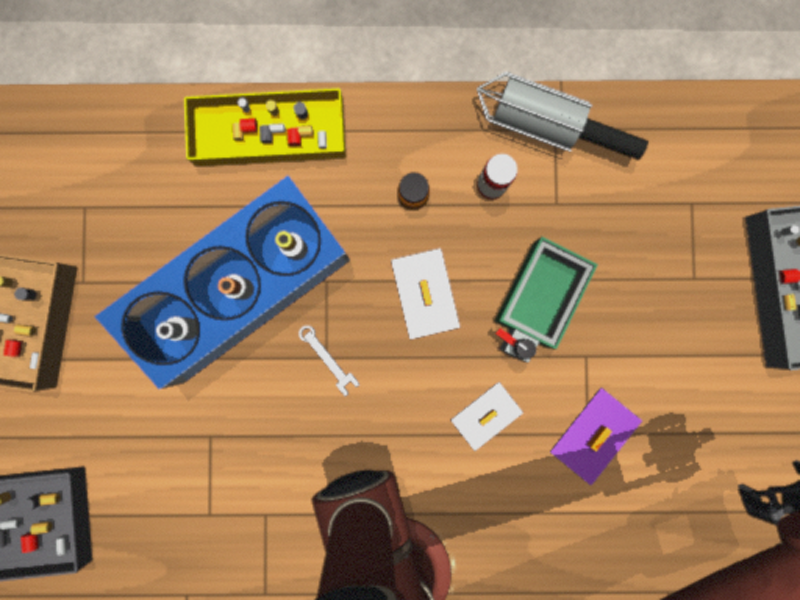

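View pics/scene0.png

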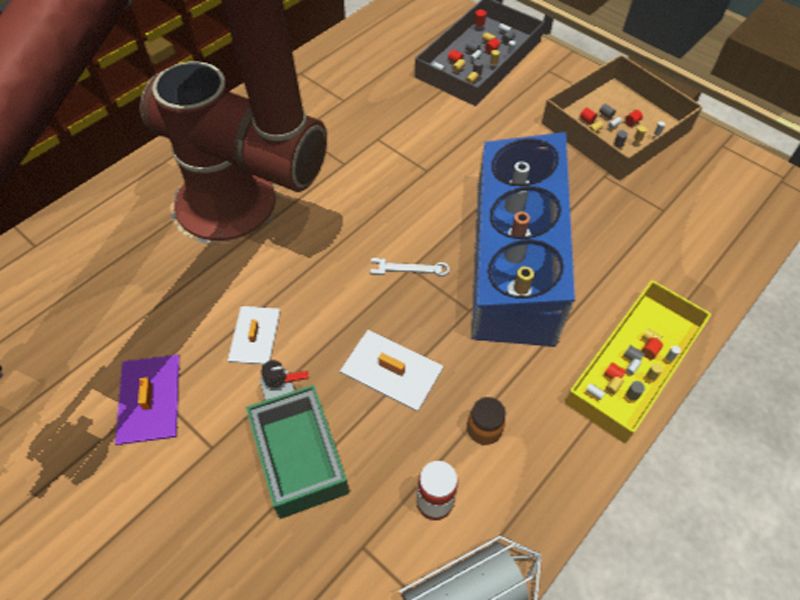

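Candidates for the cover (top view, 800x600): the large grey-white plate at (425,293), the small one at (487,416) and the purple one at (597,437). The large, non-purple plate at (425,293) fits the description. All three bushes are present: steel at (171,329), copper at (231,285) and brass at (289,240). Next I'll enlarge crops to confirm this and get corner pixels.

```bash
cat > h.py <<'E'
import numpy as np,cv2
from plant import manip
from scipy.optimize import least_squares
from scipy.spatial.transform import Rotation as R
np.set_printoptions(precision=4,suppress=True)
C={n:(np.array(manip.camera_info(n)["intrinsics"]),np.array(manip.camera_info(n)["extrinsics"])) for n in("scene","top")}
def proj(n,p):
    K,E=C[n];q=(E[:3,:3]@np.atleast_2d(p).T).T+E[:3,3];q=q@K.T;return q[:,:2]/q[:,2:]
def back(n,uv,z):
    K,E=C[n];d=E[:3,:3].T@np.linalg.inv(K)@np.array([uv[0],uv[1],1.]);o=-E[:3,:3].T@E[:3,3];return o+d*(z-o[2])/d[2]
def tri(us,ut):
    return least_squares(lambda p:np.r_[proj("scene",p)[0]-us,proj("top",p)[0]-ut],[.5,0,.1])
def fit(obs,x0):  # obs: list (cam, uv, local pt); returns x,y,yaw
    def f(v):
        c,s=np.cos(v[2]),np.sin(v[2]);r=[]
        for n,uv,p in obs:
            r+=list(proj(n,[v[0]+c*p[0]-s*p[1],v[1]+s*p[0]+c*p[1],p[2]])[0]-uv)
        return np.array(r)
    s=least_squares(f,x0,loss="soft_l1");return s.x,f(s.x).reshape(-1,2)
def crop(im,x0,y0,w,h,k,name):
    cv2.imwrite(f"pics/{name}.png",cv2.resize(im[y0:y0+h,x0:x0+w,::-1],None,fx=k,fy=k,interpolation=cv2.INTER_CUBIC))
def plan(pos,yaw,opening=None):
    """shift/turn in move units from the current measured pose to TCP pos, tool down, tool-y closing along yaw"""
    s=manip.state();q=s["tool_rot"];r=R.from_quat([q[1],q[2],q[3],q[0]])
    best=None
    for k in(0,np.pi):
        y=np.array([np.cos(yaw+k),np.sin(yaw+k),0]);z=np.array([0,0,-1.]);x=np.cross(y,z)
        t=R.from_matrix(np.c_[x,y,z]);v=(r.inv()*t).as_rotvec()
        if best is None or np.linalg.norm(v)<np.linalg.norm(best):best=v
    print("shift",r.inv().apply(np.array(pos)-s["tool_pos"])/.4,"turn",best/.5)
E
python3 - <<'E'
from h import *
t=np.load("pics/top0.npy");crop(t,55,105,175,148,4.5,"c_cab")
crop(t,240,145,150,112,5.3,"c_box")
# cover mask
g=t.astype(int);m=((g.min(2)>165)&(g.max(2)-g.min(2)<40)).astype(np.uint8)
cs=cv2.findContours(m,cv2.RETR_EXTERNAL,cv2.CHAIN_APPROX_NONE)[0]
for c in cs:
    if 150<cv2.contourArea(c)<8000 and c[:,0,1].min()>100:
        r=cv2.minAreaRect(c);b=cv2.boxPoints(r);w=np.array([back("top",p,.006)[:2] for p in b]);print(r,w.mean(0),[np.linalg.norm(w[i]-w[i-1]) for i in(1,2)],w.tolist())
E
```

```text
((311.1800537109375, 266.0947265625), (24.827077865600586, 39.40937423706055), 51.709835052490234) [ 0.2992 -0.1794] [np.float64(0.12088768403789281), np.float64(0.07544186745502977)] [[0.29211775233792586, -0.10839251475723363], [0.3658058443166034, -0.20422516708715385], [0.30615184732523776, -0.25040823766562903], [0.23285070009498313, -0.15468621426330154]]
((209.35328674316406, 229.12631225585938), (50.62742614746094, 11.811456680297852), 52.85331344604492) [0.4142 0.1325] [np.float64(0.036314732924056584), np.float64(0.15604523273637638)] [[0.4655202794775936, 0.19408603885760536], [0.487320877087064, 0.16504307462845835], [0.36278097515965146, 0.07102218605756505], [0.341217786135537, 0.09999051443781784]]
((271.80108642578125, 187.58773803710938), (51.925479888916016, 32.63331604003906), 76.50426483154297) [ 0.5411 -0.061 ] [np.float64(0.10142664760964194), np.float64(0.16102315080639168)] [[0.607986073674873, 0.006442648170293568], [0.6310764070567171, -0.09232071218994216], [0.47407121157433274, -0.12806737199412854], [0.4512840778803451, -0.029954179748219942]]
```

View pics/c_cab.png

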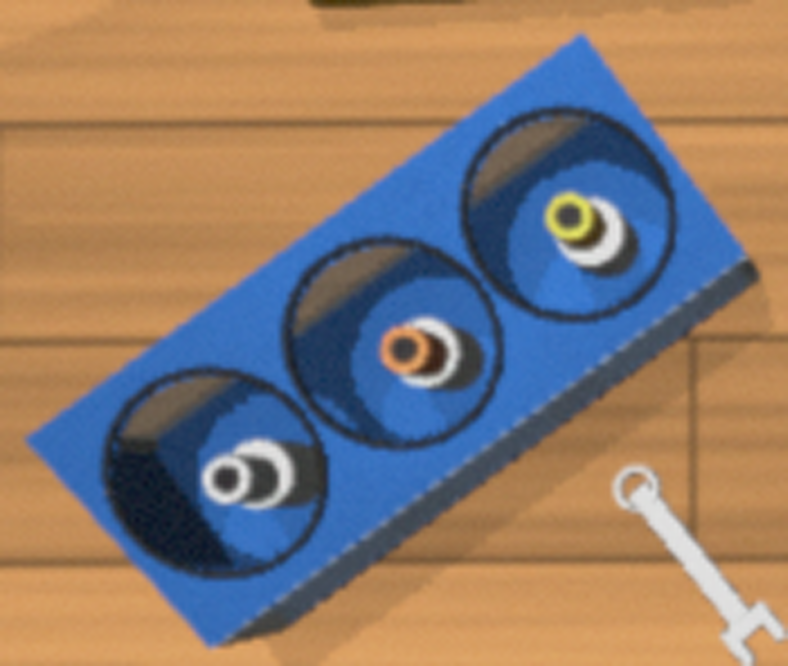

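View pics/c_box.png

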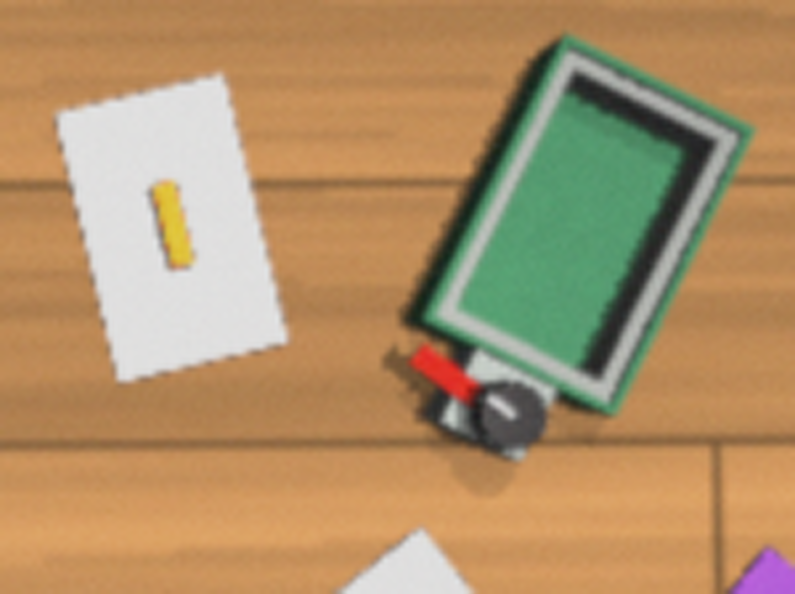

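The crops show brass at (569,216), copper at (405,348) and steel at (227,479). The box rim corners are near (566,36), (752,130), (614,412) and (424,322), and the thimble top is at (515,414). The large plate measures 161x101 mm, so it is the cover; the 121x75 mm plate is the decoy.

```bash
cat > m.py <<'E'
from h import *
cc=lambda u,v:np.array([55+(u+.5)/4.5-.5,105+(v+.5)/4.5-.5])
cb=lambda u,v:np.array([240+(u+.5)/5.3-.5,145+(v+.5)/5.3-.5])
corn=[cc(581,34),cc(28,440),cc(213,647),cc(750,262)] # imgTR, imgL, imgB, imgR
ports=[cc(569,215),cc(393,342),cc(215,473)]
f,b=(.118,.160)
A=[("top",corn[0],(.08,-.205,b)),("top",corn[1],(.08,.205,b)),("top",corn[2],(-.08,.205,f)),("top",corn[3],(-.08,-.205,f))]+[("top",p,(0,y,.139)) for p,y in zip(ports,(-.132,0,.132))]
B=[("top",corn[0],(-.08,.205,f)),("top",corn[1],(-.08,-.205,f)),("top",corn[2],(.08,-.205,b)),("top",corn[3],(.08,.205,b))]+[("top",p,(0,y,.139)) for p,y in zip(ports,(.132,0,-.132))]
for n,o,y0 in(("A",A,.6),("B",B,3.74)):
    v,r=fit(o,[.55,.25,y0]);print("cab",n,v,abs(r).max(1))
for n,p in(("brass",cc(569,216)),("copper",cc(405,348)),("steel",cc(227,479))):print(n,back("top",p,.125))
K=[("top",cb(566,36),(.089,.059,.068)),("top",cb(752,130),(.089,-.059,.068)),("top",cb(614,412),(-.089,-.059,.068)),("top",cb(424,322),(-.089,.059,.068)),("top",cb(515,414),(-.117,0,.113))]
v,r=fit(K,[.5,-.25,-.4]);print("box",v,r)
cov=[(.608,.0064),(.6311,-.0923),(.4741,-.1281),(.4513,-.03)]
d=np.array(cov[0])+cov[1]-np.array(cov[2])-cov[3];print("cover yaw",np.arctan2(d[1],d[0]))
print("bar",back("top",cb(173,224),.034))
for n,p in(("spray",(498/1.5625,168/1.5625)),("jar",(413/1.5625,185/1.5625))):print(n,back("top",p,.12 if n=="spray" else .07))
# scene check of brass/thimble predictions
s=np.load("pics/scene0.npy")
for p in((569,216),(405,348),(227,479)):print(proj("scene",back("top",cc(*p),.125))*1.5625)
print(proj("scene",back("top",cb(515,414),.113))*1.5625)
E
python3 m.py
```

```text
cab A [0.5525 0.2993 0.6302] [0.5648 0.6869 0.6557 1.5688 0.2947 0.5757 0.5749]
cab B [0.5541 0.3004 3.7773] [2.9313 7.0364 7.2666 4.7069 0.508  0.0214 0.3571]
brass [0.6327 0.1963 0.125 ]
copper [0.5515 0.2972 0.125 ]
steel [0.4716 0.4059 0.125 ]
box [ 0.5375 -0.2894 -0.473 ] [[-0.3719 -0.5233]
 [ 0.7112 -0.3108]
 [ 0.2092  0.8547]
 [-0.3147 -0.386 ]
 [-0.1314  0.4794]]
cover yaw 0.22621673528288416
bar [ 0.5413 -0.0611  0.034 ]
spray [ 0.7586 -0.19    0.12  ]
jar [ 0.7414 -0.0379  0.07  ]
[[524.3518 272.3231]]
[[521.0198 217.3096]]
[[520.8701 166.3152]]
[[270.6962 368.7533]]
```

The cabinet fit A is consistent, with the front facing the robot, and each bush lies within 5 mm of its pedestal centre. The scene view agrees. I'll keep one tool yaw, closing along the box's y axis, for all picks and places.

```bash
cat > p.py <<'E'
from h import *
import sys
cv=-.473;bx=np.array([.5375,-.2894]);ex=np.array([np.cos(cv),np.sin(cv)])
T={"brass":(.6327,.1963),"copper":(.5515,.2972),"steel":(.4716,.4059)}
for i,x in enumerate((-.038,.006,.05)):T[f"s{i}"]=tuple(bx+x*ex)
n,z=sys.argv[1],float(sys.argv[2])
s=manip.state();print(s["time"],s["tool_pos"],s["gripper_width"],s["contact_force"],s["joint_pos"])
plan([*T[n],z],cv+np.pi/2)
E
python3 p.py brass .25
```

```text
0.1 [ 0.2379 -0.5773  0.2302] 1.0013469634622252 [-0.3787 -0.3386  0.1689] [-1.299   0.0533  1.6142  0.      1.476  -0.119 ]
shift [ 1.6492 -1.4124 -0.0465] turn [-0.0037  0.0012  1.7276]
```

carry_out([
  [0.62,0.55,-0.47,-0.05,0,0,0.86],
  [0.62,0.55,-0.47,-0.05,0,0,0.86],
  [0.62,0.55,-0.47,-0.05,0,0,0.86],
  [0.62,0.55,-0.47,-0.05,0,0,0.86],
  [0.62,0.55,-0.47,-0.05,0,0,0.86],
  [0.62,0.55,-0.47,-0.05,0,0,0.86],
  [0.62,0.55,-0.47,-0.05,0,0,0.86],
  [0.62,0.55,-0.47,-0.05,0,0,0.86],
])

```text
time: 0.77
tool_pos: [0.3723, -0.3151, 0.2516]
tool_rot: [-0.001, 1.0, -0.016, 0.001]
contact_force: [-0.2, -0.9, -0.1]
gripper_width: 0.62
```

```bash
python3 p.py brass .25
```

```text
0.7667 [ 0.3723 -0.3151  0.2516] 0.6198374418792506 [-0.2266 -0.8647 -0.0797] [-0.8567 -0.2967  1.8986  0.0027  1.5397  0.7465]
shift [ 0.6091 -1.299   0.0076] turn [-0.0045 -0.0029  0.881 ]
```

carry_out([
  [0.62,0.31,-0.65,0,0,0,0.88],
  [0.62,0.31,-0.65,0,0,0,0.88],
  [0.62,0.31,-0.65,0,0,0,0.88],
  [0.62,0.31,-0.65,0,0,0,0.88],
  [0.62,0.31,-0.65,0,0,0,0.88],
  [0.62,0.31,-0.65,0,0,0,0.88],
  [0.62,0.31,-0.65,0,0,0,0.88],
  [0.62,0.31,-0.65,0,0,0,0.88],
])

```text
time: 1.43
tool_pos: [0.505, -0.0614, 0.2508]
tool_rot: [-0.001, 0.972, -0.235, -0.0]
contact_force: [0.4, -0.4, -0.2]
gripper_width: 0.622
```

```bash
python3 p.py brass .25
```

```text
1.4333 [ 0.505  -0.0614  0.2508] 0.6217537705802458 [ 0.3849 -0.4121 -0.1999] [-0.2682 -0.2413  1.8549  0.0017  1.5285  1.7777]
shift [-0.0109 -0.7188  0.0032] turn [-0.0031  0.0016 -0.0044]
```

carry_out([
  [0.62,-0.011,-0.719,0.003,0,0,-0.004],
  [0.62,-0.011,-0.719,0.003,0,0,-0.004],
  [0.62,-0.011,-0.719,0.003,0,0,-0.004],
  [0.62,-0.011,-0.719,0.003,0,0,-0.004],
  [0.62,-0.011,-0.719,0.003,0,0,-0.004],
  [0.62,-0.011,-0.719,0.003,0,0,-0.004],
  [0.62,-0.011,-0.719,0.003,0,0,-0.004],
  [0.62,-0.011,-0.719,0.003,0,0,-0.004],
])

```text
time: 2.1
tool_pos: [0.6337, 0.1972, 0.2481]
tool_rot: [-0.001, 0.972, -0.234, -0.001]
contact_force: [-1.0, -0.8, -0.3]
gripper_width: 0.624
```

```bash
python3 p.py brass .09
python3 - <<'E'
from h import *
for n in("top","scene"):
    im=manip.grab_frame(n);np.save(f"pics/{n}1.npy",im)
uv=proj("scene",[.633,.196,.15])[0].astype(int)
crop(im,uv[0]-60,uv[1]-50,120,90,6,"b1")
E
```

```text
2.1 [0.6337 0.1972 0.2481] 0.6236360495474254 [-1.005  -0.8362 -0.2705] [0.1887 0.1339 1.4983 0.0022 1.5106 2.2314]
shift [-0.0004  0.0035  0.3953] turn [-0.002   0.0046  0.0018]
```

View pics/b1.png

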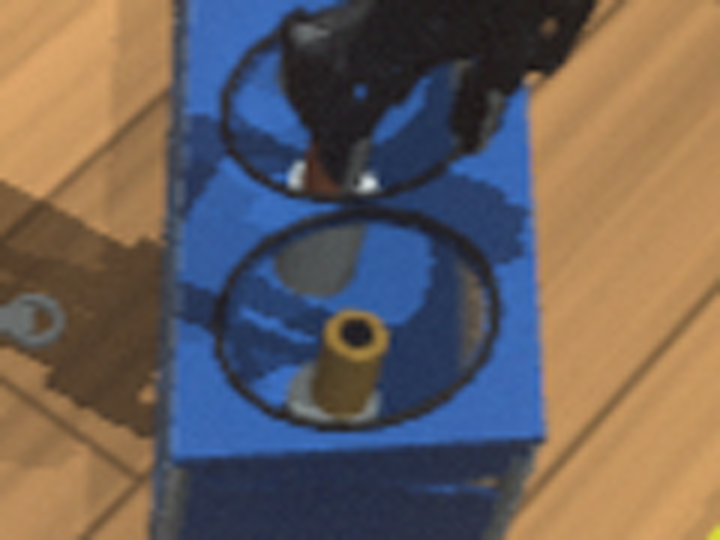

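The picture shows the fingers above and behind the port; the brass bush is upright in its port at (355,340). I'll descend, then close.

carry_out([
  [0.62,0,0.003,0.1,0,0,0],
  [0.62,0,0.003,0.2,0,0,0],
  [0.62,0,0.003,0.28,0,0,0],
  [0.62,0,0.003,0.34,0,0,0],
  [0.62,0,0.003,0.38,0,0,0],
  [0.62,0,0.003,0.395,0,0,0],
  [0.62,0,0.003,0.395,0,0,0],
])

```text
time: 2.78
tool_pos: [0.6305, 0.1893, 0.0899]
tool_rot: [0.001, 0.971, -0.237, -0.002]
contact_force: [0.3, -0.7, 0.3]
gripper_width: 0.621
```

carry_out([
  [0.3,0,0,0,0,0,0],
  [0.2,0,0,0,0,0,0],
  [0.2,0,0,0,0,0,0],
  [0.2,0,0,0,0,0,0],
  [0.2,0,0,0,0,0,0],
  [0.2,0,0,0,0,0,0],
])

```text
time: 3.28
tool_pos: [0.6337, 0.1909, 0.0948]
tool_rot: [-0.0, 0.972, -0.236, 0.002]
contact_force: [-0.4, -1.7, 6.0]
gripper_width: 0.338
```

```bash
python3 p.py brass .09; python3 p.py brass .09|head -1;python3 - <<'E'
from h import *
im=manip.grab_frame("scene")
uv=proj("scene",[.633,.196,.15])[0].astype(int)
crop(im,uv[0]-60,uv[1]-60,120,90,6,"b2")
print(manip.state()["tool_pos"])
E
```

```text
3.2833 [0.6337 0.1909 0.0948] 0.33782994310517567 [-0.3802 -1.6766  5.9577] [ 0.1805  0.2484  1.632  -0.0008  1.2571  2.2286]
shift [-0.0086 -0.0108  0.0121] turn [-0.0038 -0.0073 -0.0082]
3.2833 [0.6337 0.1909 0.0948] 0.33782994310517567 [-0.3802 -1.6766  5.9577] [ 0.1805  0.2484  1.632  -0.0008  1.2571  2.2286]
[0.6337 0.1909 0.0948]
```

View pics/b2.png

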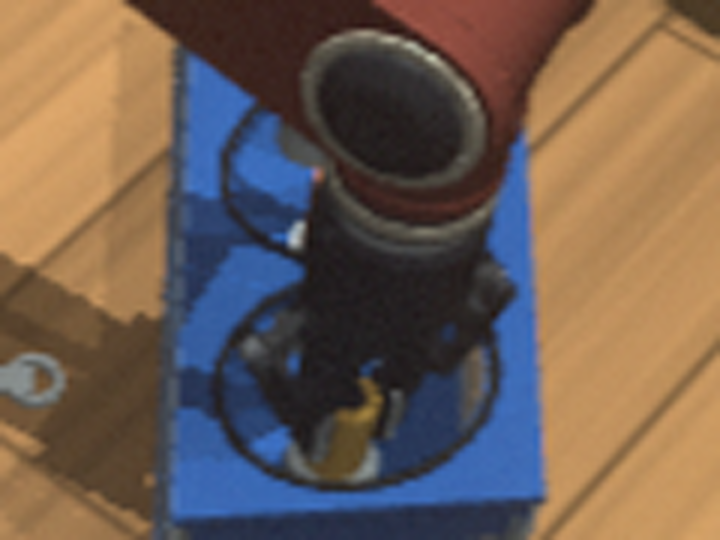

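The grasp is closed on the bush at width 0.338. I'll lift straight up through the port.

carry_out([
  [0.2,0,0,-0.03,0,0,0],
  [0.2,0,0,-0.07,0,0,0],
  [0.2,0,0,-0.14,0,0,0],
  [0.2,0,0,-0.22,0,0,0],
  [0.2,0,0,-0.3,0,0,0],
  [0.2,0,0,-0.38,0,0,0],
  [0.2,0,0,-0.4,0,0,0],
  [0.2,0,0,-0.4,0,0,0],
])

```text
time: 4.0
tool_pos: [0.6336, 0.1913, 0.2563]
tool_rot: [-0.001, 0.972, -0.236, 0.003]
contact_force: [0.2, 0.3, -2.3]
gripper_width: 0.337
```

```bash
python3 p.py s2 .25;python3 - <<'E'
from h import *
im=manip.grab_frame("scene")
s=manip.state();print(s["tool_pos"],s["contact_force"],R.from_quat(np.roll(s["tool_rot"],-1)).as_matrix()[:,2])
uv=proj("scene",s["tool_pos"])[0].astype(int)
crop(im,uv[0]-60,uv[1]-45,120,90,6,"b3")
E
```

```text
4.0 [0.6336 0.1913 0.2563] 0.3372403816672539 [ 0.1633  0.3039 -2.271 ] [0.1808 0.1206 1.4994 0.0002 1.5149 2.2287]
shift [0.4634 1.1774 0.0131] turn [-0.0085 -0.0105 -0.008 ]
[0.6323 0.191  0.2527] [ 0.3789 -0.4439 -3.5869] [ 0.0015  0.0004 -1.    ]
```

View pics/b3.png

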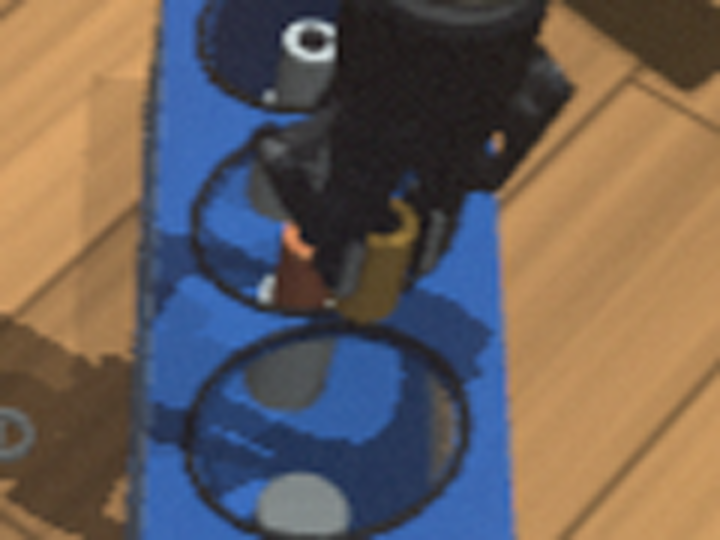

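The brass bush is held upright, about 2–3 N heavier, clear of the roof and its pedestal is empty. I'll carry it to the box.

carry_out([
  [0.2,0.23,0.59,0,0,0,0],
  [0.2,0.23,0.59,0,0,0,0],
  [0.2,0.23,0.59,0,0,0,0],
  [0.2,0.23,0.59,0,0,0,0],
  [0.2,0.23,0.59,0,0,0,0],
  [0.2,0.23,0.59,0,0,0,0],
  [0.2,0.23,0.59,0,0,0,0],
  [0.2,0.23,0.59,0,0,0,0],
])

```text
time: 4.72
tool_pos: [0.6035, -0.0631, 0.2479]
tool_rot: [0.0, 0.971, -0.238, -0.003]
contact_force: [0.2, 0.6, -3.3]
gripper_width: 0.331
```

carry_out([
  [0.2,0.23,0.58,0.01,-0.008,-0.01,-0.008],
  [0.2,0.23,0.58,0.01,-0.008,-0.01,-0.008],
  [0.2,0.23,0.58,0.01,-0.008,-0.01,-0.008],
  [0.2,0.23,0.58,0.01,-0.008,-0.01,-0.008],
  [0.2,0.23,0.58,0.01,-0.008,-0.01,-0.008],
  [0.2,0.23,0.58,0.01,-0.008,-0.01,-0.008],
  [0.2,0.23,0.58,0.01,-0.008,-0.01,-0.008],
  [0.2,0.23,0.58,0.01,-0.008,-0.01,-0.008],
])

```text
time: 5.38
tool_pos: [0.5799, -0.3094, 0.2449]
tool_rot: [0.0, 0.972, -0.235, -0.005]
contact_force: [-0.1, 0.5, -3.2]
gripper_width: 0.331
```

```bash
python3 p.py s2 .1;python3 - <<'E'
from h import *
for i in range(2):im=manip.grab_frame("scene")
s=manip.state();print(s["tool_pos"],s["contact_force"])
uv=proj("scene",s["tool_pos"])[0].astype(int)
crop(im,uv[0]-60,uv[1]-35,120,90,6,"b4")
E
python3 p.py s2 .1
```

```text
5.3833 [ 0.5799 -0.3094  0.2449] 0.3314741074057376 [-0.1363  0.4717 -3.201 ] [-0.6017  0.1264  1.5119 -0.0038  1.5127  1.4445]
shift [0.0114 0.0027 0.3622] turn [ 0.0051  0.0195 -0.0044]
[ 0.5806 -0.3074  0.2459] [ 1.1744  0.1033 -2.0794]
5.4833 [ 0.5806 -0.3074  0.2459] 0.3347007905516096 [ 1.1744  0.1033 -2.0794] [-0.5986  0.1243  1.5125 -0.0037  1.5129  1.4443]
shift [0.0116 0.0079 0.3648] turn [0.0054 0.0169 0.0023]
```

View pics/b4.png

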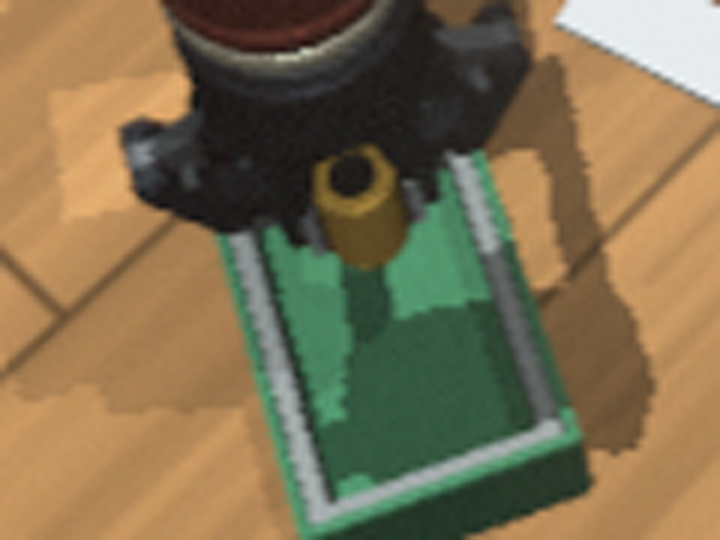

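The brass bush is vertical over the box cavity. I'll lower it in two stages.

carry_out([
  [0.2,0.011,0.005,0.1,0.005,0.015,0],
  [0.2,0.011,0.005,0.2,0.005,0.015,0],
  [0.2,0.011,0.005,0.3,0.005,0.015,0],
  [0.2,0.011,0.005,0.39,0.005,0.015,0],
  [0.2,0.011,0.005,0.46,0.005,0.015,0],
  [0.2,0.011,0.005,0.51,0.005,0.015,0],
  [0.2,0.011,0.005,0.53,0.005,0.015,0],
  [0.2,0.011,0.005,0.53,0.005,0.015,0],
])

```text
time: 6.15
tool_pos: [0.5809, -0.3101, 0.0328]
tool_rot: [-0.0, 0.972, -0.233, -0.002]
contact_force: [-0.8, -1.0, -2.5]
gripper_width: 0.333
```

```bash
python3 p.py s2 .025
```

```text
6.15 [ 0.5809 -0.3101  0.0328] 0.33266810538553765 [-0.8035 -1.0265 -2.5022] [-0.6029  0.3195  1.6606 -0.001   1.1649  1.4391]
shift [0.0048 0.0033 0.0194] turn [0.0008 0.0072 0.0043]
```

carry_out([
  [0.2,0.004,0,0.01,0,0,0],
  [0.2,0.004,0,0.018,0,0,0],
  [0.2,0.004,0,0.022,0,0,0],
  [0.2,0.004,0,0.022,0,0,0],
])

```text
time: 6.48
tool_pos: [0.5845, -0.3145, 0.0285]
tool_rot: [0.001, 0.972, -0.234, 0.002]
contact_force: [-0.7, 0.4, -2.7]
gripper_width: 0.337
```

carry_out([
  [0.2,0,0,0.003,0,0,0],
  [0.2,0,0,0.006,0,0,0],
  [0.2,0,0,0.006,0,0,0],
  [0.2,0,0,0.006,0,0,0],
])

```text
time: 6.82
tool_pos: [0.5843, -0.3146, 0.0258]
tool_rot: [0.001, 0.972, -0.234, 0.002]
contact_force: [0.0, -0.5, 1.1]
gripper_width: 0.333
```

Contact with the floor is felt (force went from −2.7 to +1.1 N). I'll release narrowly and rise.

carry_out([
  [0.38,0,0,0,0,0,0],
  [0.5,0,0,0,0,0,0],
  [0.5,0,0,-0.03,0,0,0],
  [0.5,0,0,-0.1,0,0,0],
  [0.5,0,0,-0.2,0,0,0],
  [0.5,0,0,-0.3,0,0,0],
  [0.5,0,0,-0.4,0,0,0],
  [0.5,0,0,-0.5,0,0,0],
])

```text
time: 7.48
tool_pos: [0.5832, -0.3135, 0.228]
tool_rot: [0.001, 0.972, -0.234, 0.001]
contact_force: [1.2, -0.8, -0.4]
gripper_width: 0.498
```

```bash
python3 p.py copper .25; cp p.py q.py; sed -i 's/^T={.*/&\nT["brassbox"]=0/' q.py
python3 - <<'E'
from h import *
im=manip.grab_frame("top");np.save("pics/top2.npy",im)
print(proj("top",[.582,-.3125,.056]))
crop(im,255,140,120,90,5,"b5")
E
```

```text
7.4833 [ 0.5832 -0.3135  0.228 ] 0.4975983842003868 [ 1.2347 -0.8149 -0.3735] [-0.6051  0.1383  1.527  -0.0011  1.4726  1.439 ]
shift [-0.7661 -1.3228 -0.0598] turn [ 0.0032 -0.0069 -0.0004]
[[357.2622 172.0783]]
```

View pics/b5.png

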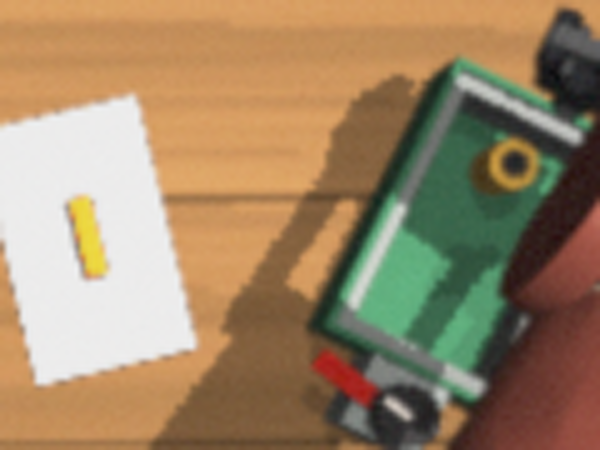

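The brass bush stands in the box at crop (513,163), within 1 px of the predicted position. Next is copper.

carry_out([
  [0.62,-0.38,-0.66,-0.06,0,0,0],
  [0.62,-0.38,-0.66,-0.06,0,0,0],
  [0.62,-0.38,-0.66,-0.06,0,0,0],
  [0.62,-0.38,-0.66,-0.06,0,0,0],
  [0.62,-0.38,-0.66,-0.06,0,0,0],
  [0.62,-0.38,-0.66,-0.06,0,0,0],
  [0.62,-0.38,-0.66,-0.06,0,0,0],
  [0.62,-0.38,-0.66,-0.06,0,0,0],
])

```text
time: 8.2
tool_pos: [0.568, -0.0048, 0.2498]
tool_rot: [-0.0, 0.973, -0.232, 0.002]
contact_force: [-0.2, 0.3, 1.0]
gripper_width: 0.617
```

carry_out([
  [0.62,-0.38,-0.66,0,0,0,0],
  [0.62,-0.38,-0.66,0,0,0,0],
  [0.62,-0.38,-0.66,0,0,0,0],
  [0.62,-0.38,-0.66,0,0,0,0],
  [0.62,-0.38,-0.66,0,0,0,0],
  [0.62,-0.38,-0.66,0,0,0,0],
  [0.62,-0.38,-0.66,0,0,0,0],
  [0.62,-0.38,-0.66,0,0,0,0],
])

```text
time: 8.87
tool_pos: [0.5526, 0.2994, 0.2479]
tool_rot: [-0.0, 0.973, -0.232, 0.001]
contact_force: [-0.4, 0.0, 0.1]
gripper_width: 0.619
```

```bash
python3 - <<'E'
from plant import manip
for i in range(3): manip.grab_frame("top")
E
python3 p.py copper .092
```

```text
9.0167 [0.5534 0.2952 0.2475] 0.6245377827058289 [ 0.0352  0.5194 -0.9613] [ 0.3731  0.0488  1.5899 -0.0037  1.5024  2.4157]
shift [-0.0076 -0.0031  0.3888] turn [ 0.0042 -0.0061  0.003 ]
```

carry_out([
  [0.62,-0.003,0,0.1,0,0,0],
  [0.62,-0.003,0,0.2,0,0,0],
  [0.62,-0.003,0,0.28,0,0,0],
  [0.62,-0.003,0,0.34,0,0,0],
  [0.62,-0.003,0,0.375,0,0,0],
  [0.62,-0.003,0,0.389,0,0,0],
  [0.62,-0.003,0,0.389,0,0,0],
  [0.62,-0.003,0,0.389,0,0,0],
])

```text
time: 9.68
tool_pos: [0.5539, 0.2948, 0.0936]
tool_rot: [0.0, 0.972, -0.235, 0.002]
contact_force: [0.3, -0.3, 1.1]
gripper_width: 0.62
```

carry_out([
  [0.5,0,0,0,0,0,0],
  [0.4,0,0,0,0,0,0],
  [0.2,0,0,0,0,0,0],
  [0.2,0,0,0,0,0,0],
  [0.2,0,0,0,0,0,0],
  [0.2,0,0,0,0,0,0],
])

```text
time: 10.18
tool_pos: [0.554, 0.2957, 0.0942]
tool_rot: [0.0, 0.972, -0.234, 0.003]
contact_force: [-0.3, -1.1, 6.4]
gripper_width: 0.337
```

carry_out([
  [0.2,0,0,-0.03,0,0,0],
  [0.2,0,0,-0.07,0,0,0],
  [0.2,0,0,-0.14,0,0,0],
  [0.2,0,0,-0.22,0,0,0],
  [0.2,0,0,-0.3,0,0,0],
  [0.2,0,0,-0.38,0,0,0],
  [0.2,0,0,-0.39,0,0,0],
  [0.2,0,0,-0.39,0,0,0],
])

```text
time: 10.85
tool_pos: [0.5536, 0.2961, 0.2517]
tool_rot: [-0.001, 0.972, -0.234, 0.004]
contact_force: [-0.1, -0.9, -2.3]
gripper_width: 0.335
```

```bash
python3 p.py s1 .25
```

```text
10.85 [0.5536 0.2961 0.2517] 0.3346061334504724 [-0.0544 -0.9458 -2.2901] [ 0.3739  0.0438  1.5881 -0.0028  1.5028  2.4179]
shift [0.6459 1.3214 0.0043] turn [-0.0065 -0.0133  0.    ]
```

carry_out([
  [0.2,0.323,0.66,0,0,0,0],
  [0.2,0.323,0.66,0,0,0,0],
  [0.2,0.323,0.66,0,0,0,0],
  [0.2,0.323,0.66,0,0,0,0],
  [0.2,0.323,0.66,0,0,0,0],
  [0.2,0.323,0.66,0,0,0,0],
  [0.2,0.323,0.66,0,0,0,0],
  [0.2,0.323,0.66,0,0,0,0],
])

```text
time: 11.52
tool_pos: [0.5454, -0.0043, 0.2456]
tool_rot: [0.003, 0.971, -0.238, -0.001]
contact_force: [0.0, -0.1, -2.2]
gripper_width: 0.331
```

carry_out([
  [0.2,0.323,0.66,0.004,-0.004,-0.01,0],
  [0.2,0.323,0.66,0.004,-0.004,-0.01,0],
  [0.2,0.323,0.66,0.004,-0.004,-0.01,0],
  [0.2,0.323,0.66,0.004,-0.004,-0.01,0],
  [0.2,0.323,0.66,0.004,-0.004,-0.01,0],
  [0.2,0.323,0.66,0.004,-0.004,-0.01,0],
  [0.2,0.323,0.66,0.004,-0.004,-0.01,0],
  [0.2,0.323,0.66,0.004,-0.004,-0.01,0],
])

```text
time: 12.18
tool_pos: [0.5399, -0.2976, 0.2445]
tool_rot: [0.002, 0.971, -0.237, -0.004]
contact_force: [0.5, 0.6, -1.4]
gripper_width: 0.332
```

```bash
python3 - <<'E'
from plant import manip
for i in range(2): manip.grab_frame("top");print(manip.state()["tool_pos"])
E
python3 p.py s1 .032
```

```text
[ 0.54022166 -0.29494303  0.24441624]
[ 0.54058015 -0.29286704  0.24466858]
12.2833 [ 0.5406 -0.2929  0.2447] 0.3321388350002239 [ 0.4617  0.5463 -1.2795] [-0.6159  0.026   1.618  -0.0034  1.5044  1.4311]
shift [ 0.0081 -0.0055  0.5316] turn [ 0.0048  0.0146 -0.006 ]
```

carry_out([
  [0.2,0.009,-0.007,0.1,0.005,0.013,0],
  [0.2,0.009,-0.007,0.2,0.005,0.013,0],
  [0.2,0.009,-0.007,0.3,0.005,0.013,0],
  [0.2,0.009,-0.007,0.39,0.005,0.013,0],
  [0.2,0.009,-0.007,0.46,0.005,0.013,0],
  [0.2,0.009,-0.007,0.51,0.005,0.013,0],
  [0.2,0.009,-0.007,0.53,0.005,0.013,0],
  [0.2,0.009,-0.007,0.53,0.005,0.013,0],
])

```text
time: 12.95
tool_pos: [0.5434, -0.2886, 0.0319]
tool_rot: [-0.001, 0.972, -0.234, -0.001]
contact_force: [0.9, 1.0, -1.4]
gripper_width: 0.333
```

carry_out([
  [0.2,0,0,0.006,0,0,0],
  [0.2,0,0,0.012,0,0,0],
  [0.2,0,0,0.012,0,0,0],
  [0.2,0,0,0.012,0,0,0],
])

```text
time: 13.28
tool_pos: [0.5463, -0.2924, 0.0324]
tool_rot: [0.001, 0.972, -0.234, 0.003]
contact_force: [0.5, -0.4, -1.2]
gripper_width: 0.338
```

carry_out([
  [0.2,0,0,0.006,0,0,0],
  [0.2,0,0,0.012,0,0,0],
  [0.2,0,0,0.012,0,0,0],
  [0.2,0,0,0.012,0,0,0],
])

```text
time: 13.62
tool_pos: [0.5452, -0.2918, 0.0257]
tool_rot: [0.001, 0.972, -0.234, 0.002]
contact_force: [0.1, 0.8, -1.9]
gripper_width: 0.335
```

carry_out([
  [0.2,0,0,0.004,0,0,0],
  [0.2,0,0,0.004,0,0,0],
  [0.2,0,0,0.004,0,0,0],
])

```text
time: 13.87
tool_pos: [0.5457, -0.2921, 0.0252]
tool_rot: [0.001, 0.972, -0.234, 0.002]
contact_force: [-3.0, 0.6, 4.7]
gripper_width: 0.332
```

Contact made; release and rise.

carry_out([
  [0.38,0,0,0,0,0,0],
  [0.5,0,0,0,0,0,0],
  [0.5,0,0,-0.03,0,0,0],
  [0.5,0,0,-0.1,0,0,0],
  [0.5,0,0,-0.2,0,0,0],
  [0.5,0,0,-0.3,0,0,0],
  [0.5,0,0,-0.4,0,0,0],
  [0.5,0,0,-0.5,0,0,0],
])

```text
time: 14.53
tool_pos: [0.5446, -0.2912, 0.2272]
tool_rot: [0.001, 0.972, -0.234, 0.002]
contact_force: [0.4, -0.7, 0.1]
gripper_width: 0.5
```

```bash
python3 p.py steel .25
```

```text
14.5333 [ 0.5446 -0.2912  0.2272] 0.5003943179507062 [ 0.3748 -0.7417  0.1198] [-0.6113  0.0345  1.6385 -0.0004  1.4634  1.4328]
shift [-0.9563 -1.468  -0.0634] turn [ 0.0022 -0.0099 -0.0004]
```

carry_out([
  [0.62,-0.4,-0.6,-0.06,0,0,0],
  [0.62,-0.4,-0.6,-0.06,0,0,0],
  [0.62,-0.4,-0.6,-0.06,0,0,0],
  [0.62,-0.4,-0.6,-0.06,0,0,0],
  [0.62,-0.4,-0.6,-0.06,0,0,0],
  [0.62,-0.4,-0.6,-0.06,0,0,0],
  [0.62,-0.4,-0.6,-0.06,0,0,0],
])

```text
time: 15.12
tool_pos: [0.5111, -0.0028, 0.2487]
tool_rot: [0.001, 0.972, -0.234, 0.003]
contact_force: [0.6, 0.3, -0.2]
gripper_width: 0.618
```

carry_out([
  [0.62,-0.4,-0.6,0,0,0,0],
  [0.62,-0.4,-0.6,0,0,0,0],
  [0.62,-0.4,-0.6,0,0,0,0],
  [0.62,-0.4,-0.6,0,0,0,0],
  [0.62,-0.4,-0.6,0,0,0,0],
  [0.62,-0.4,-0.6,0,0,0,0],
  [0.62,-0.4,-0.6,0,0,0,0],
])

```text
time: 15.7
tool_pos: [0.4779, 0.2842, 0.2477]
tool_rot: [0.0, 0.972, -0.234, 0.002]
contact_force: [0.1, -0.7, 0.7]
gripper_width: 0.625
```

carry_out([
  [0.62,-0.156,-0.268,0,0,-0.008,0],
  [0.62,-0.156,-0.268,0,0,-0.008,0],
  [0.62,-0.156,-0.268,0,0,-0.008,0],
  [0.62,-0.156,-0.268,0,0,-0.008,0],
  [0.62,-0.156,-0.268,0,0,-0.008,0],
  [0.62,-0.156,-0.268,0,0,-0.008,0],
])

```text
time: 16.2
tool_pos: [0.4719, 0.4056, 0.2466]
tool_rot: [0.001, 0.972, -0.234, 0.0]
contact_force: [0.4, 0.1, 0.2]
gripper_width: 0.624
```

```bash
python3 - <<'E'
from plant import manip
for i in range(2): manip.grab_frame("top");print(manip.state()["tool_pos"])
E
python3 p.py steel .092
```

```text
[0.47213005 0.40494015 0.24667597]
[0.47227629 0.40462637 0.24672399]
16.3 [0.4723 0.4046 0.2467] 0.6214744106901108 [-0.2178  0.4693 -0.0352] [ 0.5891  0.0372  1.6032 -0.0007  1.5017  2.6345]
shift [-0.0031 -0.0024  0.3868] turn [ 0.0015 -0.0009 -0.0031]
```

carry_out([
  [0.62,-0.002,-0.002,0.1,0,0,0],
  [0.62,-0.002,-0.002,0.2,0,0,0],
  [0.62,-0.002,-0.002,0.28,0,0,0],
  [0.62,-0.002,-0.002,0.34,0,0,0],
  [0.62,-0.002,-0.002,0.375,0,0,0],
  [0.62,-0.002,-0.002,0.387,0,0,0],
  [0.62,-0.002,-0.002,0.387,0,0,0],
  [0.62,-0.002,-0.002,0.387,0,0,0],
])

```text
time: 16.97
tool_pos: [0.4717, 0.4055, 0.0925]
tool_rot: [0.001, 0.972, -0.235, -0.0]
contact_force: [-2.8, -5.0, -1.8]
gripper_width: 0.621
```

carry_out([
  [0.5,0,0,0,0,0,0],
  [0.4,0,0,0,0,0,0],
  [0.2,0,0,0,0,0,0],
  [0.2,0,0,0,0,0,0],
  [0.2,0,0,0,0,0,0],
  [0.2,0,0,0,0,0,0],
])

```text
time: 17.47
tool_pos: [0.4731, 0.4076, 0.0944]
tool_rot: [-0.001, 0.972, -0.234, 0.002]
contact_force: [-0.5, -1.0, 6.1]
gripper_width: 0.333
```

carry_out([
  [0.2,0,0,-0.03,0,0,0],
  [0.2,0,0,-0.07,0,0,0],
  [0.2,0,0,-0.14,0,0,0],
  [0.2,0,0,-0.22,0,0,0],
  [0.2,0,0,-0.3,0,0,0],
  [0.2,0,0,-0.38,0,0,0],
  [0.2,0,0,-0.39,0,0,0],
  [0.2,0,0,-0.39,0,0,0],
])

```text
time: 18.13
tool_pos: [0.4727, 0.4078, 0.2512]
tool_rot: [-0.002, 0.972, -0.234, 0.002]
contact_force: [0.5, -0.1, -2.1]
gripper_width: 0.337
```

```bash
python3 p.py s0 .25
```

```text
18.1333 [0.4727 0.4078 0.2512] 0.3366180059923102 [ 0.5195 -0.082  -2.1262] [ 0.5927  0.0364  1.5965 -0.0002  1.503   2.6365]
shift [ 0.843   1.4779 -0.0016] turn [-0.0097 -0.0059  0.0001]
```

carry_out([
  [0.2,0.33,0.6,0,0,0,0],
  [0.2,0.33,0.6,0,0,0,0],
  [0.2,0.33,0.6,0,0,0,0],
  [0.2,0.33,0.6,0,0,0,0],
  [0.2,0.33,0.6,0,0,0,0],
  [0.2,0.33,0.6,0,0,0,0],
  [0.2,0.33,0.6,0,0,0,0],
])

```text
time: 18.72
tool_pos: [0.478, 0.1295, 0.2443]
tool_rot: [0.002, 0.972, -0.235, -0.002]
contact_force: [-0.1, -0.3, -3.1]
gripper_width: 0.329
```

carry_out([
  [0.2,0.33,0.6,0,0,0,0],
  [0.2,0.33,0.6,0,0,0,0],
  [0.2,0.33,0.6,0,0,0,0],
  [0.2,0.33,0.6,0,0,0,0],
  [0.2,0.33,0.6,0,0,0,0],
  [0.2,0.33,0.6,0,0,0,0],
  [0.2,0.33,0.6,0,0,0,0],
])

```text
time: 19.3
tool_pos: [0.4861, -0.1439, 0.2447]
tool_rot: [0.001, 0.972, -0.236, -0.002]
contact_force: [1.0, 0.2, -1.8]
gripper_width: 0.333
```

carry_out([
  [0.2,0.183,0.278,0,-0.006,-0.005,0],
  [0.2,0.183,0.278,0,-0.006,-0.005,0],
  [0.2,0.183,0.278,0,-0.006,-0.005,0],
  [0.2,0.183,0.278,0,-0.006,-0.005,0],
  [0.2,0.183,0.278,0,-0.006,-0.005,0],
  [0.2,0.183,0.278,0,-0.006,-0.005,0],
])

```text
time: 19.8
tool_pos: [0.5013, -0.2724, 0.2452]
tool_rot: [0.0, 0.972, -0.235, -0.004]
contact_force: [-0.5, 0.7, -2.4]
gripper_width: 0.333
```

```bash
python3 - <<'E'
from plant import manip
for i in range(3): manip.grab_frame("top");print(manip.state()["tool_pos"])
E
python3 p.py s0 .032
```

```text
[ 0.50157627 -0.27179364  0.24583556]
[ 0.50186025 -0.27149808  0.24644658]
[ 0.50210087 -0.27144745  0.24701972]
19.95 [ 0.5021 -0.2714  0.247 ] 0.3364774987496383 [ 0.603   0.2189 -2.589 ] [-0.624  -0.0822  1.7202 -0.0039  1.5072  1.4185]
shift [ 0.0065 -0.0022  0.5375] turn [0.0067 0.0084 0.003 ]
```

carry_out([
  [0.2,0.006,-0.002,0.1,0.006,0.008,0],
  [0.2,0.006,-0.002,0.2,0.006,0.008,0],
  [0.2,0.006,-0.002,0.3,0.006,0.008,0],
  [0.2,0.006,-0.002,0.39,0.006,0.008,0],
  [0.2,0.006,-0.002,0.46,0.006,0.008,0],
  [0.2,0.006,-0.002,0.51,0.006,0.008,0],
  [0.2,0.006,-0.002,0.535,0.006,0.008,0],
  [0.2,0.006,-0.002,0.535,0.006,0.008,0],
])

```text
time: 20.62
tool_pos: [0.5023, -0.2716, 0.0312]
tool_rot: [-0.0, 0.972, -0.234, -0.002]
contact_force: [0.2, 0.4, -1.6]
gripper_width: 0.329
```

carry_out([
  [0.2,0,0,0.006,0,0,0],
  [0.2,0,0,0.01,0,0,0],
  [0.2,0,0,0.01,0,0,0],
  [0.2,0,0,0.01,0,0,0],
])

```text
time: 20.95
tool_pos: [0.505, -0.2747, 0.0318]
tool_rot: [0.001, 0.972, -0.234, 0.002]
contact_force: [0.2, 0.2, -1.9]
gripper_width: 0.333
```

carry_out([
  [0.2,0,0,0.006,0,0,0],
  [0.2,0,0,0.012,0,0,0],
  [0.2,0,0,0.012,0,0,0],
  [0.2,0,0,0.012,0,0,0],
])

```text
time: 21.28
tool_pos: [0.5041, -0.2743, 0.0254]
tool_rot: [0.001, 0.972, -0.234, 0.001]
contact_force: [1.8, -0.1, -1.8]
gripper_width: 0.337
```

carry_out([
  [0.2,0,0,0.004,0,0,0],
  [0.2,0,0,0.004,0,0,0],
  [0.2,0,0,0.004,0,0,0],
])

```text
time: 21.53
tool_pos: [0.5043, -0.2744, 0.0254]
tool_rot: [0.001, 0.972, -0.234, 0.001]
contact_force: [-3.8, 1.8, 7.2]
gripper_width: 0.33
```

carry_out([
  [0.38,0,0,0,0,0,0],
  [0.5,0,0,0,0,0,0],
  [0.5,0,0,-0.03,0,0,0],
  [0.5,0,0,-0.1,0,0,0],
  [0.5,0,0,-0.2,0,0,0],
  [0.5,0,0,-0.3,0,0,0],
  [0.5,0,0,-0.4,0,0,0],
  [0.5,0,0,-0.45,0,0,0],
])

```text
time: 22.2
tool_pos: [0.5057, -0.2751, 0.2111]
tool_rot: [0.002, 0.972, -0.234, 0.005]
contact_force: [1.0, -0.4, 0.5]
gripper_width: 0.498
```

carry_out([
  [0.5,-0.55,0.1,0,0,0,0],
  [0.5,-0.55,0.1,0,0,0,0],
  [0.5,-0.55,0.1,0,0,0,0],
  [0.5,-0.55,0.1,0,0,0,0],
  [0.5,-0.55,0.1,0,0,0,0],
  [0.5,-0.55,0.1,0,0,0,0],
  [0.5,-0.55,0.1,0,0,0,0],
])

```text
time: 22.78
tool_pos: [0.2879, -0.2086, 0.2039]
tool_rot: [0.002, 0.972, -0.235, 0.002]
contact_force: [0.2, -0.5, -0.0]
gripper_width: 0.499
```

Run:
```python
from h import *
im=manip.grab_frame("top");np.save("pics/top3.npy",im)
print(manip.state()["tool_pos"])
crop(im,235,135,150,112,5.3,"b6")
```

```text
[ 0.2893 -0.2092  0.2042]
```

View pics/b6.png

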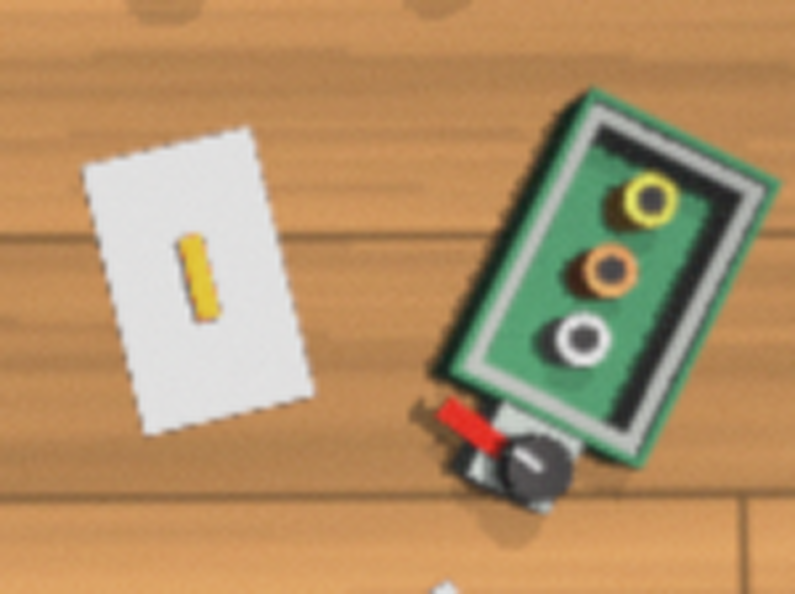

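All three bushes stand upright in the box: brass (650,200), copper (609,270) and steel (583,340). The cover is still lying with its bar at (198,278). I'll refine the box and cover poses by fitting rendered masks, since the play is only 3 mm.

```bash
cat > fitbox.py <<'E'
from h import *
from scipy.optimize import minimize
S=8
def poly(n,v,a,b,z):
    c,s=np.cos(v[2]),np.sin(v[2]);L=np.array([[a,b],[a,-b],[-a,-b],[-a,b]])/2
    return proj(n,np.c_[v[0]+c*L[:,0]-s*L[:,1],v[1]+s*L[:,0]+c*L[:,1],np.full(4,z)])
def rend(n,v,a,b,z,o,wh):
    m=np.zeros((wh[1]*S,wh[0]*S),np.uint8);p=(poly(n,v,a,b,z)-o+.5)*S-.5
    cv2.fillPoly(m,[np.round(p*16).astype(np.int32)],1,shift=4)
    return m
down=lambda m,wh:cv2.resize(m.astype(np.float32),wh,interpolation=cv2.INTER_AREA)
def ring(n,v,o,wh):
    return down(rend(n,v,.168,.108,.060,o,wh)&rend(n,v,.168,.108,.068,o,wh)&(1-rend(n,v,.15,.09,.060,o,wh)),wh)
def soft(im,k=35,lo=90):
    g=im.astype(np.float32);return np.clip(1-(g.max(2)-g.min(2))/k,0,1)*np.clip((g.mean(2)-lo)/50,0,1)
def run(n,im,v0,kind,w=None):
    P=poly(n,v0,.2,.14,.06);o=np.floor(P.min(0));wh=tuple((np.ceil(P.max(0))-o).astype(int));x,y=o.astype(int)
    d=soft(im[y:y+wh[1],x:x+wh[0]])
    r0=ring(n,v0,o,wh) if kind=="box" else down(rend(n,v0,.162,.102,.006,o,wh),wh)
    W=cv2.dilate((r0>.05).astype(np.uint8),np.ones((5,5) if kind=="box" else (9,9)))
    if kind!="box": W=W*(1-cv2.dilate(down(rend(n,v0,.06,.03,.03,o,wh),wh)>0.01 and 1 if 0 else (down(rend(n,v0,.09,.06,.02,o,wh),wh)>0).astype(np.uint8),np.ones((3,3))))
    def f(q):
        v=np.array(v0)+q
        m=ring(n,v,o,wh) if kind=="box" else down(rend(n,v,.162,.102,.006,o,wh),wh)
        return (W*(m-d)**2).sum()
    s=minimize(f,[0,0,0],method="Nelder-Mead",options=dict(initial_simplex=np.array([[0,0,0],[.006,0,0],[0,.006,0],[0,0,.04]])-.002,xatol=1e-5,fatol=1e-4,maxiter=400))
    return np.array(v0)+s.x,s.fun,f([0,0,0])
if __name__=="__main__":
    t=manip.grab_frame("top");sc=manip.grab_frame("scene")
    for n,im in(("top",t),("scene",sc)):
        print(n,"box",*run(n,im,[.5375,-.2894,-.473],"box"))
        print(n,"cover",*run(n,im,[.5411,-.061,.226],"cover"))
E
python3 fitbox.py
```

```text
top box [ 0.5376 -0.2896 -0.4736] 48.65646743774414 54.273945
top cover [ 0.5412 -0.0606  0.2244] 34.60549545288086 36.829273
scene box [ 0.5385 -0.2892 -0.4759] 60.13164138793945 78.58766
scene cover [ 0.5431 -0.0615  0.2246] 30.08034896850586 54.327705
```

```bash
cat > g.py <<'E'
from h import *
import sys
x,y,z,yaw=map(float,sys.argv[1:5])
for i in range(int(sys.argv[5]) if len(sys.argv)>5 else 0): manip.grab_frame("top");print(manip.state()["tool_pos"])
s=manip.state();print(s["time"],s["tool_pos"],s["gripper_width"],s["contact_force"],s["ft_torque"],"j6",s["joint_pos"][5])
plan([x,y,z],yaw)
E
python3 g.py .542 -.061 .12 1.7955
```

```text
22.9333 [ 0.2904 -0.2095  0.2042] 0.4991176442712199 [ 0.2593 -0.0441  0.7814] [ 0.037  -0.0487 -0.0184] j6 1.2104092469121683
shift [ 0.3899 -0.6175  0.211 ] turn [ 0.0051 -0.0056 -1.396 ]
```

carry_out([
  [0.5,0.39,-0.617,0.21,0.005,-0.005,-0.7],
  [0.5,0.39,-0.617,0.21,0.005,-0.005,-0.7],
  [0.5,0.39,-0.617,0.21,0.005,-0.005,-0.7],
  [0.5,0.39,-0.617,0.21,0.005,-0.005,-0.7],
  [0.5,0.39,-0.617,0.21,0.005,-0.005,-0.7],
  [0.5,0.39,-0.617,0.21,0.005,-0.005,-0.7],
  [0.5,0.39,-0.617,0.21,0.005,-0.005,-0.7],
  [0.5,0.39,-0.617,0.21,0.005,-0.005,-0.7],
])

```text
time: 23.6
tool_pos: [0.5446, -0.0571, 0.116]
tool_rot: [-0.002, 0.998, -0.059, -0.002]
contact_force: [-0.9, 0.8, 0.3]
gripper_width: 0.498
```

carry_out([
  [0.5,0,0,0,0,0,-0.69],
  [0.5,0,0,0,0,0,-0.69],
  [0.5,0,0,0,0,0,-0.69],
  [0.5,0,0,0,0,0,-0.69],
  [0.5,0,0,0,0,0,-0.69],
])

```text
time: 24.02
tool_pos: [0.542, -0.0602, 0.1186]
tool_rot: [-0.001, 0.994, 0.11, -0.001]
contact_force: [0.6, 0.4, -0.2]
gripper_width: 0.502
```

```bash
python3 g.py .542 -.061 .013 1.7955 3
python3 - <<'E'
from fitbox import *
im=manip.grab_frame("top")
crop(im,230,150,90,75,7,"b7");print(run("top",im,[.5415,-.061,.2245],"cover"))
E
```

```text
[ 0.5418 -0.0603  0.1188]
[ 0.5416 -0.0605  0.1189]
[ 0.5415 -0.0605  0.1191]
24.1667 [ 0.5415 -0.0605  0.1191] 0.49652968046374324 [-0.6441 -0.4215  0.1222] [-0.0166 -0.0043 -0.0511] j6 1.1011425528275711
shift [0.0012 0.0019 0.2652] turn [-0.0038  0.0014 -0.0082]
(array([ 0.5384, -0.0614,  0.2423]), np.float64(531.6383056640625), np.float32(535.9472))
```

View pics/b7.png

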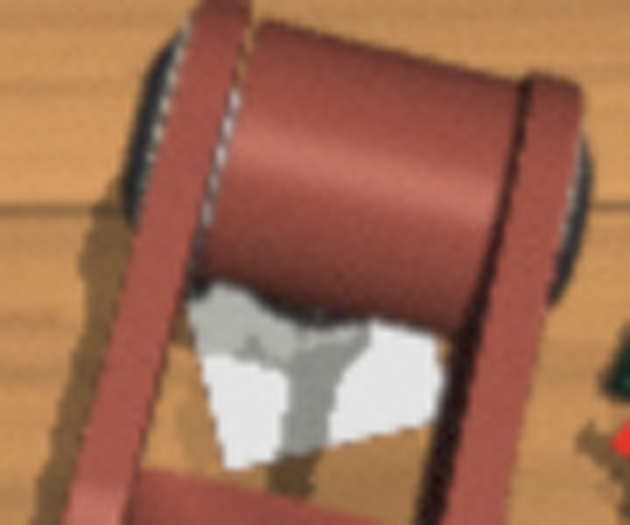

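The arm hides the bar here, but the visible plate corner at (228,470) is at its earlier pixel, so the cover hasn't moved. I'll descend and grip the bar.

carry_out([
  [0.5,0.001,0.002,0.08,-0.003,0,-0.008],
  [0.5,0.001,0.002,0.15,-0.003,0,-0.008],
  [0.5,0.001,0.002,0.2,-0.003,0,-0.008],
  [0.5,0.001,0.002,0.24,-0.003,0,-0.008],
  [0.5,0.001,0.002,0.26,-0.003,0,-0.008],
  [0.5,0.001,0.002,0.26,-0.003,0,-0.008],
])

```text
time: 24.72
tool_pos: [0.54, -0.0609, 0.0132]
tool_rot: [-0.001, 0.994, 0.112, -0.002]
contact_force: [-1.0, 0.2, 0.6]
gripper_width: 0.494
```

carry_out([
  [0.35,0,0,0,0,0,0],
  [0.2,0,0,0,0,0,0],
  [0.0,0,0,0,0,0,0],
  [0.0,0,0,0,0,0,0],
  [0.0,0,0,0,0,0,0],
  [0.0,0,0,0,0,0,0],
  [0.0,0,0,0,0,0,0],
])

```text
time: 25.3
tool_pos: [0.5432, -0.0616, 0.0172]
tool_rot: [0.001, 0.994, 0.113, 0.001]
contact_force: [-0.6, -0.1, 6.9]
gripper_width: 0.151
```

carry_out([
  [0,0,0,-0.03,0,0,0],
  [0,0,0,-0.08,0,0,0],
  [0,0,0,-0.15,0,0,0],
  [0,0,0,-0.22,0,0,0],
  [0,0,0,-0.3,0,0,0],
  [0,0,0,-0.35,0,0,0],
  [0,0,0,-0.35,0,0,0],
  [0,0,0,-0.35,0,0,0],
])

```text
time: 25.97
tool_pos: [0.5419, -0.0612, 0.1561]
tool_rot: [0.0, 0.994, 0.113, 0.001]
contact_force: [-0.4, -0.9, -3.8]
gripper_width: 0.144
```

```bash
python3 g.py .538 -.2894 .16 1.0958 2
python3 - <<'E'
from h import *
im=manip.grab_frame("scene");s=manip.state()
uv=proj("scene",s["tool_pos"])[0].astype(int);print(uv)
crop(im,uv[0]-60,uv[1]-45,120,90,5,"b8")
E
```

```text
[ 0.5407 -0.0609  0.154 ]
[ 0.54   -0.0608  0.1527]
26.0667 [ 0.54   -0.0608  0.1527] 0.14596505331091014 [-0.3709  0.4098 -2.3944] [ 0.0509  0.0088 -0.0032] j6 1.0959732415365524
shift [-0.133   0.5559 -0.0188] turn [-0.0013  0.0098  1.4016]
[249 208]
```

View pics/b8.png

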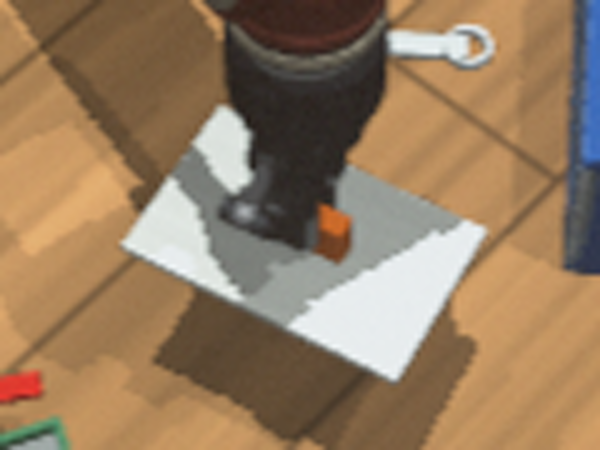

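The cover is held level, gripped at the bar's middle. I'll carry it over the box with the turn.

carry_out([
  [0,-0.066,0.278,-0.01,0,0.005,0.7],
  [0,-0.066,0.278,-0.01,0,0.005,0.7],
  [0,-0.066,0.278,-0.01,0,0.005,0.7],
  [0,-0.066,0.278,-0.01,0,0.005,0.7],
  [0,-0.066,0.278,-0.01,0,0.005,0.7],
  [0,-0.066,0.278,-0.01,0,0.005,0.7],
])

```text
time: 26.62
tool_pos: [0.5397, -0.1748, 0.1571]
tool_rot: [-0.001, 0.998, -0.062, -0.001]
contact_force: [-1.0, -0.3, -3.3]
gripper_width: 0.146
```

```bash
python3 g.py .538 -.2894 .16 1.0958 1
```

```text
[ 0.54   -0.1744  0.1574]
26.6667 [ 0.54   -0.1744  0.1574] 0.14475089262286617 [-0.3566  0.1502 -3.4328] [-0.0016  0.0462 -0.0116] j6 1.249279009760712
shift [ 0.0303  0.286  -0.007 ] turn [-0.0035  0.0029  0.7039]
```

carry_out([
  [0,0.03,0.286,0,0,0,0.702],
  [0,0.03,0.286,0,0,0,0.702],
  [0,0.03,0.286,0,0,0,0.702],
  [0,0.03,0.286,0,0,0,0.702],
  [0,0.03,0.286,0,0,0,0.702],
  [0,0.03,0.286,0,0,0,0.702],
  [0,0.03,0.286,0,0,0,0.702],
  [0,0.03,0.286,0,0,0,0.702],
])

```text
time: 27.33
tool_pos: [0.5388, -0.2888, 0.159]
tool_rot: [-0.001, 0.972, -0.234, 0.001]
contact_force: [-0.7, -0.8, -2.8]
gripper_width: 0.147
```

```bash
python3 g.py .538 -.2894 .09 1.0958 4
```

```text
[ 0.5388 -0.289   0.1591]
[ 0.5388 -0.2893  0.1593]
[ 0.5388 -0.2896  0.1593]
[ 0.5388 -0.2898  0.1594]
27.5333 [ 0.5388 -0.2898  0.1594] 0.1474049480483781 [ 0.4888 -0.6012 -2.5091] [ 0.0202  0.0511 -0.0374] j6 1.4288004040110647
shift [-0.0025  0.0003  0.1734] turn [-0.0023 -0.0036  0.002 ]
```

carry_out([
  [0,-0.002,0,0.06,-0.002,-0.003,0.002],
  [0,-0.002,0,0.12,-0.002,-0.003,0.002],
  [0,-0.002,0,0.16,-0.002,-0.003,0.002],
  [0,-0.002,0,0.173,-0.002,-0.003,0.002],
  [0,-0.002,0,0.173,-0.002,-0.003,0.002],
  [0,-0.002,0,0.173,-0.002,-0.003,0.002],
])

```text
time: 28.03
tool_pos: [0.5385, -0.2903, 0.0908]
tool_rot: [0.0, 0.972, -0.236, 0.0]
contact_force: [0.1, -0.7, -3.4]
gripper_width: 0.141
```

```bash
python3 g.py .538 -.2894 .076 1.0958 3
```

```text
[ 0.539  -0.2907  0.0917]
[ 0.5392 -0.2909  0.0921]
[ 0.5392 -0.2909  0.0922]
28.1833 [ 0.5392 -0.2909  0.0922] 0.1460753008366181 [ 0.2825 -0.1146 -2.7533] [-0.0118  0.0326  0.0072] j6 1.4306020313794925
shift [-0.0045 -0.002   0.0405] turn [ 0.0007 -0.0073 -0.0022]
```

carry_out([
  [0,-0.004,-0.002,0.01,0,-0.005,-0.002],
  [0,-0.004,-0.002,0.02,0,-0.005,-0.002],
  [0,-0.004,-0.002,0.03,0,-0.005,-0.002],
  [0,-0.004,-0.002,0.03,0,-0.005,-0.002],
  [0,-0.004,-0.002,0.03,0,-0.005,-0.002],
])

```text
time: 28.6
tool_pos: [0.5372, -0.2888, 0.0778]
tool_rot: [-0.0, 0.972, -0.235, -0.001]
contact_force: [1.5, -1.2, -3.5]
gripper_width: 0.15
```

carry_out([
  [0,0,0,0.006,0,0,0],
  [0,0,0,0.012,0,0,0],
  [0,0,0,0.012,0,0,0],
  [0,0,0,0.012,0,0,0],
])

```text
time: 28.93
tool_pos: [0.5376, -0.2891, 0.0772]
tool_rot: [-0.0, 0.972, -0.235, -0.001]
contact_force: [-6.9, 4.8, 13.9]
gripper_width: 0.147
```

```bash
python3 g.py .538 -.2894 .07 1.0958 1
```

```text
[ 0.5376 -0.2891  0.0772]
28.9833 [ 0.5376 -0.2891  0.0772] 0.1505214634397857 [-7.2697  4.1694 13.6064] [ 0.7618  1.015  -0.0795] j6 1.4307752519655248
shift [0.0014 0.0002 0.018 ] turn [0.0004 0.0039 0.0003]
```

Contact at the expected height (TCP 0.077, matching 0.017 above the plate's underside), with 14 N downward. I'll press a little more, hold, then ease off and release.

carry_out([
  [0,0.001,0,0.004,0,0,0],
  [0,0.001,0,0.004,0,0,0],
  [0,0.001,0,0.004,0,0,0],
  [0,0.001,0,0.004,0,0,0],
])

```text
time: 29.32
tool_pos: [0.5381, -0.2894, 0.0772]
tool_rot: [-0.0, 0.972, -0.235, -0.001]
contact_force: [-10.0, 6.2, 20.8]
gripper_width: 0.149
```

carry_out([
  [0,0,0,-0.004,0,0,0],
  [0.25,0,0,-0.008,0,0,0],
  [0.4,0,0,-0.01,0,0,0],
  [0.4,0,0,-0.05,0,0,0],
  [0.4,0,0,-0.1,0,0,0],
  [0.4,0,0,-0.1,0,0,0],
])

```text
time: 29.82
tool_pos: [0.5395, -0.2904, 0.1157]
tool_rot: [0.001, 0.972, -0.235, 0.002]
contact_force: [1.1, 0.8, 1.6]
gripper_width: 0.399
```

Now a confirmation press on the bar top (0.096) with shut fingers.

carry_out([
  [0,-0.003,-0.001,-0.01,0,0,0],
  [0,-0.003,-0.001,-0.01,0,0,0],
  [0,-0.003,-0.001,-0.01,0,0,0],
  [0,-0.003,-0.001,0.01,0,0,0],
  [0,-0.003,-0.001,0.03,0,0,0],
  [0,-0.003,-0.001,0.04,0,0,0],
  [0,-0.003,-0.001,0.046,0,0,0],
  [0,-0.003,-0.001,0.046,0,0,0],
])

```text
time: 30.48
tool_pos: [0.536, -0.2876, 0.0959]
tool_rot: [-0.001, 0.972, -0.235, -0.003]
contact_force: [-10.3, 6.4, 20.4]
gripper_width: 0.0
```

carry_out([
  [0,0,0,0.006,0,0,0],
  [0,0,0,0.012,0,0,0],
  [0,0,0,0.012,0,0,0],
  [0,0,0,0.012,0,0,0],
])

```text
time: 30.82
tool_pos: [0.5366, -0.288, 0.0959]
tool_rot: [-0.0, 0.972, -0.235, -0.002]
contact_force: [-16.9, 11.6, 39.0]
gripper_width: -0.0
```

Pressed at 0.0959 (expected bar top 0.096) with 39 N, so the plate is down on the ledge. I'll rise, turn the wrist back, and move above the thimble.

carry_out([
  [0,0,0,-0.03,0,0,0],
  [0.2,0,0,-0.1,0,0,0],
  [0.7,0,0,-0.2,0,0,0],
  [0.7,0,0,-0.2,0,0,-0.2],
  [0.7,0,0,-0.2,0,0,-0.4],
  [0.7,0,0,-0.2,0,0,-0.7],
  [0.7,0,0,-0.2,0,0,-1],
  [0.7,0,0,-0.2,0,0,-1],
])

```text
time: 31.48
tool_pos: [0.536, -0.2877, 0.1666]
tool_rot: [-0.001, 1.0, 0.015, -0.002]
contact_force: [0.0, -0.7, 0.2]
gripper_width: 0.696
```

```bash
python3 - <<'E'
from h import *
im=np.load("pics/top3.npy");print(proj("top",[.434,-.2359,.113]))
for u,v in((537,468),):print(back("top",[235+(u+.5)/5.3-.5,135+(v+.5)/5.3-.5],.113))
# dark disc centroid
g=im.astype(int)[215:235,325:348];m=(g.max(2)<95)
cs=cv2.findContours(cv2.morphologyEx(m.astype(np.uint8),cv2.MORPH_CLOSE,np.ones((3,3))),cv2.RETR_EXTERNAL,cv2.CHAIN_APPROX_NONE)[0]
for c in cs:
    if len(c)>8:print(cv2.minEnclosingCircle(c))
E
python3 g.py .434 -.2359 .17 0.1 1
```

```text
[[336.5652 222.9559]]
[ 0.4342 -0.2341  0.113 ]
((8.5, 10.0), 9.013978004455566)
[ 0.536  -0.2877  0.1666]
31.5333 [ 0.536  -0.2877  0.1666] 0.7042966756554299 [ 0.1132 -0.1986  0.0836] [ 0.0103  0.0267 -0.0313] j6 0.9270263705120999
shift [-0.2512 -0.1369 -0.0071] turn [0.0016 0.0104 2.9997]
```

carry_out([
  [0.7,-0.251,-0.138,-0.01,0,0.01,-1],
  [0.7,-0.251,-0.138,-0.01,0,0.01,-1],
  [0.7,-0.251,-0.138,-0.01,0,0.01,-1],
  [0.7,-0.251,-0.138,-0.01,0,0.01,-1],
  [0.7,-0.251,-0.138,-0.01,0,0.01,-1],
  [0.7,-0.251,-0.138,-0.01,0,0.01,-1],
  [0.7,-0.251,-0.138,-0.01,0,0.01,-1],
])

```text
time: 32.12
tool_pos: [0.4354, -0.2358, 0.1726]
tool_rot: [-0.001, 0.966, 0.258, 0.002]
contact_force: [0.4, 0.3, -0.0]
gripper_width: 0.696
```

```bash
python3 g.py .434 -.2355 .088 2.1 3
python3 - <<'E'
from h import *
im=manip.grab_frame("scene")
uv=proj("scene",[.5,-.27,.1])[0].astype(int)
crop(im,uv[0]-60,uv[1]-45,120,90,6,"b9")
E
```

```text
[ 0.4355 -0.2358  0.1727]
[ 0.4356 -0.2358  0.1728]
[ 0.4355 -0.2358  0.1728]
32.2667 [ 0.4355 -0.2358  0.1728] 0.7004126261394046 [ 0.6391 -0.3354  0.087 ] [0.0149 0.0104 0.0011] j6 0.39803081861193756
shift [-0.0037 -0.0023  0.2119] turn [-0.0017 -0.0072 -0.0116]
```

View pics/b9.png

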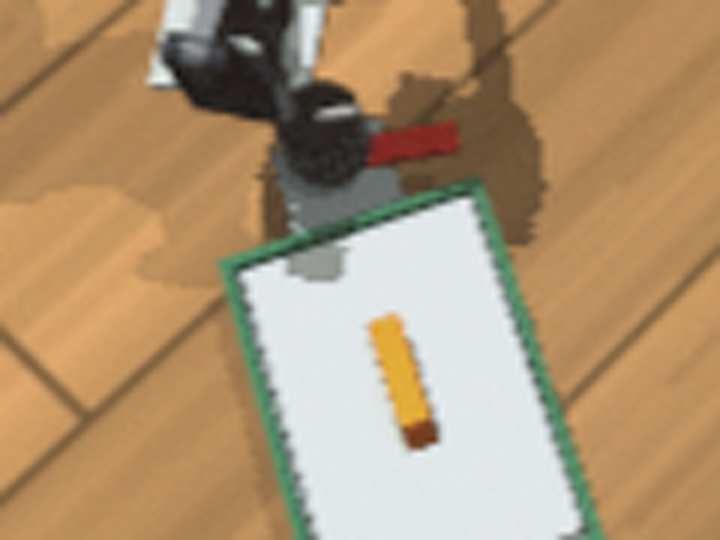

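The cover sits inside the green rim all round, and the dog (410,140) is still at 0. I'll descend on the thimble (325,120) and grip it.

carry_out([
  [0.7,-0.003,-0.002,0.06,0,-0.007,0],
  [0.7,-0.003,-0.002,0.12,0,-0.007,0],
  [0.7,-0.003,-0.002,0.17,0,-0.007,0],
  [0.7,-0.003,-0.002,0.2,0,-0.007,0],
  [0.7,-0.003,-0.002,0.212,0,-0.007,0],
  [0.7,-0.003,-0.002,0.212,0,-0.007,0],
  [0.7,-0.003,-0.002,0.212,0,-0.007,0],
])

```text
time: 32.9
tool_pos: [0.4343, -0.2355, 0.0887]
tool_rot: [0.0, 0.966, 0.259, 0.0]
contact_force: [-0.3, -0.1, -0.3]
gripper_width: 0.7
```

carry_out([
  [0.6,0,0,0,0,0,0],
  [0.5,0,0,0,0,0,0],
  [0.2,0,0,0,0,0,0],
  [0.2,0,0,0,0,0,0],
  [0.2,0,0,0,0,0,0],
  [0.2,0,0,0,0,0,0],
])

```text
time: 33.4
tool_pos: [0.435, -0.2364, 0.0898]
tool_rot: [0.001, 0.966, 0.259, 0.001]
contact_force: [1.3, -2.9, 5.9]
gripper_width: 0.402
```

```bash
python3 g.py .434 -.2355 .088 2.1 1
```

```text
[ 0.435  -0.2364  0.0899]
33.45 [ 0.435  -0.2364  0.0899] 0.39814724721343336 [ 0.4153 -3.1133  5.7942] [-0.3767 -0.008   0.0239] j6 0.39788568893765786
shift [-0.001  -0.0031  0.0046] turn [ 0.0068 -0.0027 -0.0089]
```

The thimble is gripped at width 0.40 (34 mm). I'll turn it clockwise (+rz about the downward tool z).

carry_out([
  [0.2,0,0,0,0,0,0.12],
  [0.2,0,0,0,0,0,0.24],
  [0.2,0,0,0,0,0,0.36],
  [0.2,0,0,0,0,0,0.48],
  [0.2,0,0,0,0,0,0.6],
  [0.2,0,0,0,0,0,0.72],
  [0.2,0,0,0,0,0,0.84],
  [0.2,0,0,0,0,0,0.96],
])

```text
time: 34.12
tool_pos: [0.4351, -0.2366, 0.0898]
tool_rot: [0.002, 1.0, 0.021, 0.002]
contact_force: [0.8, -4.2, 5.9]
gripper_width: 0.401
```

carry_out([
  [0.2,0,0,0,0,0,0.12],
  [0.2,0,0,0,0,0,0.24],
  [0.2,0,0,0,0,0,0.36],
  [0.2,0,0,0,0,0,0.48],
  [0.2,0,0,0,0,0,0.6],
  [0.2,0,0,0,0,0,0.72],
  [0.2,0,0,0,0,0,0.84],
  [0.2,0,0,0,0,0,0.96],
])

```text
time: 34.78
tool_pos: [0.435, -0.2369, 0.0899]
tool_rot: [0.001, 0.976, -0.217, 0.002]
contact_force: [0.6, -4.8, 4.9]
gripper_width: 0.402
```

```bash
python3 g.py .434 -.2355 .088 1.1 0
```

```text
34.7833 [ 0.435  -0.2369  0.0899] 0.401757888746387 [ 0.6404 -4.8438  4.8698] [-0.7209 -0.1888  0.072 ] j6 1.3607867551691277
shift [-0.0039 -0.0022  0.0047] turn [ 0.0039 -0.0089  0.0654]
```

carry_out([
  [0.2,0,0,0,0,0,0.12],
  [0.2,0,0,0,0,0,0.24],
  [0.2,0,0,0,0,0,0.36],
  [0.2,0,0,0,0,0,0.48],
  [0.2,0,0,0,0,0,0.6],
  [0.2,0,0,0,0,0,0.72],
  [0.2,0,0,0,0,0,0.84],
  [0.2,0,0,0,0,0,0.96],
])

```text
time: 35.45
tool_pos: [0.4348, -0.2372, 0.0899]
tool_rot: [0.001, 0.897, -0.443, 0.002]
contact_force: [0.6, -6.1, 5.4]
gripper_width: 0.402
```

carry_out([
  [0.2,0,0,0,0,0,0.12],
  [0.2,0,0,0,0,0,0.24],
  [0.2,0,0,0,0,0,0.36],
  [0.2,0,0,0,0,0,0.48],
  [0.2,0,0,0,0,0,0.6],
  [0.2,0,0,0,0,0,0.72],
  [0.2,0,0,0,0,0,0.84],
  [0.2,0,0,0,0,0,0.96],
])

```text
time: 36.12
tool_pos: [0.4346, -0.2373, 0.0898]
tool_rot: [0.001, 0.766, -0.643, 0.002]
contact_force: [-1.1, -6.2, 5.3]
gripper_width: 0.4
```

carry_out([
  [0.2,0,0,0,0,0,0.12],
  [0.2,0,0,0,0,0,0.24],
  [0.2,0,0,0,0,0,0.36],
  [0.2,0,0,0,0,0,0.48],
  [0.2,0,0,0,0,0,0.6],
  [0.2,0,0,0,0,0,0.7],
  [0.2,0,0,0,0,0,0.7],
  [0.2,0,0,0,0,0,0.7],
])

```text
time: 36.78
tool_pos: [0.4344, -0.2373, 0.0898]
tool_rot: [-0.001, -0.643, 0.766, -0.002]
contact_force: [-2.7, -6.0, 4.8]
gripper_width: 0.4
```

```bash
python3 g.py .434 -.2355 .088 .0 1
```

```text
[ 0.4344 -0.2373  0.0898]
36.8333 [ 0.4344 -0.2373  0.0898] 0.39559740173789065 [-2.4958 -5.8269  5.9142] [-0.9723  0.2728 -0.0625] j6 2.668016375074818
shift [-0.0042  0.0018  0.0046] turn [-0.0036 -0.0084 -0.3489]
```

Turned 2.27 rad in all. Release and rise clear.

carry_out([
  [0.5,0,0,0,0,0,0],
  [0.7,0,0,0,0,0,0],
  [0.7,0,0,0,0,0,0],
  [0.7,0,0,-0.04,0,0,0],
  [0.7,0,0,-0.1,0,0,0],
  [0.7,0,0,-0.2,0,0,0],
  [0.7,0,0,-0.3,0,0,0],
  [0.7,0,0,-0.35,0,0,0],
])

```text
time: 37.5
tool_pos: [0.4349, -0.2356, 0.2327]
tool_rot: [0.001, -0.643, 0.766, -0.002]
contact_force: [0.1, -0.1, 1.2]
gripper_width: 0.699
```

```bash
python3 g.py .30 -.05 .23 .0 1
python3 - <<'E'
from h import *
im=manip.grab_frame("scene")
uv=proj("scene",[.5,-.27,.1])[0].astype(int)
crop(im,uv[0]-60,uv[1]-45,120,90,6,"b10")
E
```

```text
[ 0.4363 -0.2366  0.2361]
37.55 [ 0.4363 -0.2366  0.2361] 0.7009837052169281 [ 0.7559 -0.7207  2.5558] [-0.0064 -0.0707 -0.0158] j6 2.6678655525063153
shift [-0.4006  0.4164  0.0097] turn [-0.0185 -0.0094 -0.3478]
```

View pics/b10.png

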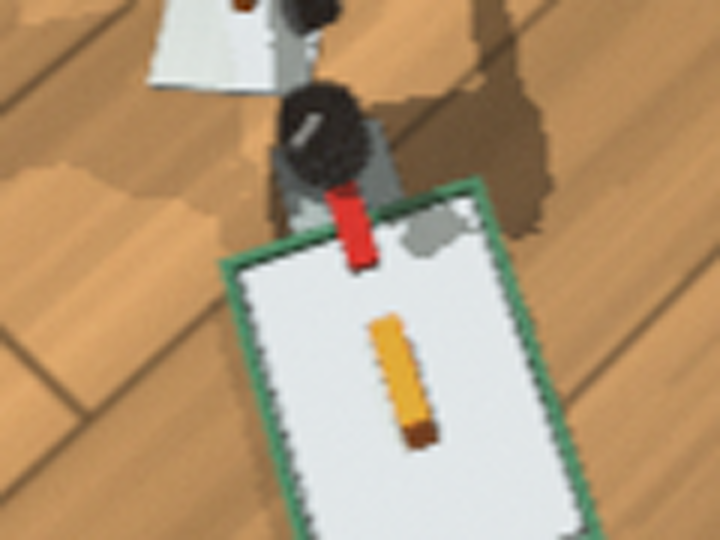

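The dog (350,230) lies over the cover along the box's length. The white line has turned about 130°, well past the dog's 90°, so the clutch slipped. I'll check the dog angle numerically and, if it is good, hand in.

Run:
```python
from h import *
im=manip.grab_frame("scene").astype(int)
m=(im[...,0]>130)&(im[...,1]<70)&(im[...,2]<70)
P=proj("scene",[.45,-.245,.076])[0]
yy,xx=np.nonzero(m);k=np.hypot(xx-P[0],yy-P[1])<16;pts=np.c_[xx[k],yy[k]].astype(np.float32)
W=np.array([back("scene",p,.076)[:2] for p in pts]);c=W.mean(0);d=c-[.434,-.2357]
e=np.linalg.svd(W-c)[2][0];e*=np.sign(e@d)
print(len(pts),c,"dog yaw",np.arctan2(e[1],e[0]),np.arctan2(d[1],d[0]),"box yaw -0.475; latch =",1.571-(np.arctan2(e[1],e[0])+.475))
s=manip.state();print(s["contact_force"],s["joint_vel"])
manip.job_done()
```

```text
56 [ 0.4685 -0.2531] dog yaw -0.4509597393391127 -0.4665473509874556 box yaw -0.475; latch = 1.5469597393391128
[-0.0198 -0.4027 -0.2009] [-0.0038  0.0319  0.0679 -0.0029 -0.0059  0.0001]
the job is handed in; nothing more can be done
```

The job is handed in; no verdict is reported. All three bushes (brass, copper, steel) went from the cabinet into the green kit box. The large aluminium cover is on the box and pressed down, and the dog is turned home over it.

- **Bushes:** all three stood upright in a row on the box floor in the top picture taken before the cover went on. The force readings showed floor contact at each placing. I could not see them again after that.
- **Cover:** I pressed it on its ledge with 21 N while holding the bar, then with 39 N on the bar top. The contact heights matched a seated plate to within about 1 mm. The pictures show it inside the rim all round.
- **Latch:** I turned the thimble 2.27 rad clockwise. The last image gives the dog at about 1.55 rad by its edge and 1.56 rad by its centre, where more than 1.5 is needed. The thimble's white line turned about 130°, so the clutch slipped by roughly 0.7 rad.
- **Clutch torque:** the moment readings were too noisy to confirm 0.12 N m clearly. The slip estimate rests on the angles.
- **Cabinet and bystanders:** the highest force read near the cabinet was about 6 N. I steered clear of the spray can, jar and wrench, but did not measure their final positions.

I viewed 14 pictures. The gripper was clear of everything at hand-in, and the clock was at about 38 s of the 210 s allowed.

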